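Reset the trip switch and sort the empties down the chute

ROBOT

A 6-joint arm with a two-finger parallel gripper is mounted at the origin on the work surface. World frame = base frame: x ahead of the robot, y to its left, z up, the work surface at z = 0. Lengths are in m, angles in rad, forces in N, time in s.
With the tool pointing down it reaches from about 0.35 to 0.95 m from the base axis. Payload 17.4 kg.
Tool frame: the origin (TCP) lies midway between the tips of the shut fingers; the grasp point (between the pads) lies 19 mm behind it; z points along the fingers, y is the direction in which the jaws open and shut (so a half turn about z gives the same grasp; the last joint's range is limited). The gripper opens to 93 mm and grips with 3 to 60 N. Pads are 15 mm wide; open, the fingers measure 128 mm over their backs; the gripper's body (75 mm by 188 mm) begins 65 mm behind the grasp point.
Start: joints at [-1.227, 0.116, 1.442, -0, 1.584, -0.038], TCP at [0.251, -0.626, 0.219] pointing down, gripper open.
Joint ranges: [-2.83, 2.83], [-0.83, 2.19], [0.07, 2.5], [-1.14, 4.28], [0.01, 3], [-2.97, 2.97]. Speed limits (rad/s): [1.89, 1.89, 2.22, 3.14, 3.14, 3.14].

INTERFACE

Orientations are given as a unit quaternion [w, x, y, z].
In Python, from plant import robot, cams gives the robot as it stands.
- The arm moves only by the tool step_arm, never from a script. Its argument "increments" is a list of rows, each a list of 2 entries, a list of its own where there are three numbers: the shift along the tool's x, y, z in mm, then the turn about the tool's z in degrees. In form: [[[x, y, z], roll], ...]. A call has 1 to 5 rows; each row is the pose to reach, as a shift and turn from the pose commanded when the call began, along the tool's axes at that moment; what a row does not reach only later rows make up. A row lasts 1/12 s, in which the tool goes at most 41.7 mm and 7.16 degrees, less where a joint would pass 70% of its speed; a pose out of reach is approached as far as the arm can. A call with a gripper value outside its range is refused whole. "gripper" is the finger opening in mm, from 0 to 93, set as the call begins (left out, the last holds). The fingers move at their own pace and stop on an object; the grip force is fixed at half the most. Time passes only in rows, so rows that repeat a pose let the fingers close. It gives the time, the measured TCP pose, the force and the opening at its end, in the units of the state.
- robot.read_state(): the state, without advancing time (a new reading comes with each control period).
- cams.get_image(name): name is "side" or "top"; returns a dict with "frame" (480x640x3 uint8, red, green, blue), "range_z" (480x640 float32, m along the optical axis (not along the pixel's ray), 0 where there is no reading), "fovy" (degrees; the focal length in pixels is half the picture's height over the tangent of half this angle, whatever the lens; pixels are square), "cx", "cy" (the principal point, pixels), "k1" (the pictures are not rectified: a ray, as slopes to the right and down, at radius r is drawn at 1 + k1 r^2 times it, then the intrinsics apply), "rvec" (rotation vector, rad) and "tvec" (3), from world to camera coordinates, as OpenCV has them. Camera axes: x right, y down, z forward; pixel columns grow to the right and rows downward; lengths in m; the calibration is good to about 2 mm. A picture is of the moment at which its call begins.
- robot.hand_in(): hands the job in, once; it reports no verdict.
Trained networks look in a picture, given as the dict that the camera call returned (one of the last four; its "shot" number tells which), for a name from the list of things; names that differ only in an ending like _2 or _b are one class to them, and where a whole thing is asked for, a point or a joint stands for the part that bears it (a point fixed in the world has none). Each returns a list of dicts, best first, with "confidence" (0 to 1); they miss things now and then, are a little off and sometimes report something else, mostly with a low value. They report only what shows in the picture. A call takes as long as a camera call. They do not tell look-alikes from the thing itself.
- cams.recognise(picture, target): "location" ([x, y, z] in m, in world coordinates, good to about 4 mm: the middle of the surface that is visible of it).
- cams.pinpoint(picture, target): "location" ([x, y, z] in m, in world coordinates, good to about 4 mm: a listed point, or the origin of a listed thing).
The state is a dict: "time": time; "joints": joint angles; "joint_vel": joint speeds; "joint_torque": joint torques, N m; "position": TCP position; "orientation": TCP orientation; "wrist_force": force on the tool from outside, world axes, zero at the start; "moment": the same for the moment, N m; "grip_width": opening from 0.0 (shut) to 1.0 (fully open).
Only numpy, scipy, OpenCV 4.12 (cv2) and the standard library are available. Lean on these libraries where they do the work, as an engineer would, in place of code of your own. Each camera call takes 0.05 s, during which the arm holds its last target.

TASK

The crusher under the empties chute has tripped: before anything goes in, push the trip lever fully to OFF and then throw it fully to ON, and leave it on. Then clear every empty off the counter through the mouth of the chute, throwing the diverter lever the right way before you drop things in, so that all the round metal tins end up in the bin at the end far from the robot and all the cartons in the bin near it. Leave the milk pitcher and the tamper standing where they are.

Things in the scene. Friction and masses are not known exactly. Their poses are not given: they have to be found in the camera images.
- chute: fixed steel chute on the left, 640 mm long (its x, roughly away from the robot) x 132 mm (its y, away from the open counter), clear front wall. Origin under its centre. Closed bins: far at +x, near at -x, each out to x = 317 mm, clear covers 180 mm above the counter. The neck in the middle is the only way in. Slippery inside: what drops on the flap slides on down into a bin
- chute_mouth (a point): centre of the open mouth at the top of the chute's neck, 235 mm above the counter, same axes as the chute. The opening is 150 mm (x) by 120 mm (y), walls 6 mm; the flap's top edge stands about 45 mm below this rim when thrown over
- diverter (a joint): angle of the flap and its outside lever, turning as one about an axis along the chute's y, 95 mm up at x = 0. 0 upright; +0.6 rad (stop): both lean to +x and close the far side, parts slide to the NEAR bin (-x); -0.6 rad (stop): both lean to -x, parts slide to the FAR bin (+x). Starts anywhere between; needs about 1 to 2 N at the knob, stays where left
- diverter_tip (a point): centre of the black 30 mm ball knob on the diverter's lever (12 mm steel rod, 172 mm from axis to knob centre), outside the clear front wall at y = -108 mm of the chute (wall's outer face at y = -66 mm); knob 237 mm (thrown over) to 267 mm (upright) above the counter
- trip_base: trip switch box, fixed on the right of the counter, grey, 150 x 90 x 55 mm high; origin at the centre of its underside. Its -x end (towards the robot) is OFF, marked with a white ring on top, its +x end is ON, marked with a white bar
- trip (a joint): angle of the trip lever about an axis along the box's y, 50 mm above the counter at the box's middle: 0 is fully OFF (leaning 0.6 rad to -x, at its stop), 1.2 fully ON (leaning 0.6 rad to +x, at its stop); tripped, it stands near the middle (0.4 to 0.8). It turns with about 2 N at its grip and stays where it is left
- trip_tip (a point): centre of the trip lever's black cross grip (20 mm thick, 54 mm long, along the box's y) on a 12 mm rod, 85 mm from the lever's axis; 120 mm (thrown over) to 135 mm (upright) above the counter
- tin1: empty round bare-metal tin with ribbed side, 56 mm diameter, 65 mm high, about 40 g, standing upright at the start somewhere on the open counter; origin at the centre of its underside, z along its axis; None when absent
- tin2: empty round bare-metal tin with ribbed side, 56 mm diameter, 65 mm high, about 40 g, standing upright at the start somewhere on the open counter; origin at the centre of its underside, z along its axis; None when absent
- tin3: empty round bare-metal tin with ribbed side, 56 mm diameter, 65 mm high, about 40 g, standing upright at the start somewhere on the open counter; origin at the centre of its underside, z along its axis; None when absent
- carton1: empty plain white gable-top drink carton, about 30 g: square body 50 x 50 mm and 60 mm high, roof rising above it to a ridge at 88 mm (the ridge runs along its x); standing upright at the start; origin at the centre of its underside, z up, x and y square to its sides; None when absent
- carton2: empty plain white gable-top drink carton, about 30 g: square body 50 x 50 mm and 60 mm high, roof rising above it to a ridge at 88 mm (the ridge runs along its x); standing upright at the start; origin at the centre of its underside, z up, x and y square to its sides; None when absent
- carton3: empty plain white gable-top drink carton, about 30 g: square body 50 x 50 mm and 60 mm high, roof rising above it to a ridge at 88 mm (the ridge runs along its x); standing upright at the start; origin at the centre of its underside, z up, x and y square to its sides; None when absent
- pitcher: bystander: steel milk pitcher with a handle at its +y, 72 mm diameter, 85 mm high, standing among the empties; origin under its centre, z up
- tamper: bystander: steel coffee tamper, base 58 mm diameter, 85 mm high, standing among the empties; origin under its centre, z up
There are look-alikes about, which are no part of the job. Leave any green look-alike of the tin2 alone. Leave any blue look-alike of the carton2 alone.

How it is judged:
By the outcome, as a careful person would: the job done as asked, in the order asked, and still so for the second after the job is handed in, with the robot touching nothing.
Of tin1, tin2, tin3, carton1, carton2, carton3 only 4 to 5 are there at a start; the rules pass over those that are not, and their reading is None.
At some moment in a run one of tin1, tin2, tin3, carton1, carton2, carton3 may be knocked a few centimetres aside while the robot is not near it.
Once in a run the grip may slacken for a moment while it holds something.
It also fails if it takes over 210 s, if anything falls off the work surface, if the arm or the gripper's body presses on something with over 40 N, if the wrist force passes 120 N, or if a joint passes its speed limit or range.

## Working session

There is one attempt and no reset: what is moved stays moved. The work goes in short steps, Python scripts to look and compute and a tool call to move; the robot and the scene stay as the last step left them, time stands still between calls to the robot, and variables do not carry over. Pictures are saved under pics/ and viewed, and the job is handed in when it is done.

Besides the shell and the picture viewer there is one more tool, called after "Emit:" in YAML: its name, and indented under it one key for each argument. step_arm: Moves the arm, as the interface text tells. Its arguments: {"type":"object","properties":{"increments":{"type":"array"},"gripper":{"type":"number"}},"required":["increments"]}

```bash
ls; mkdir -p pics
cat > h.py <<'E'
import numpy as np, cv2
from plant import robot, cams
def K(p):
    f=240/np.tan(np.radians(p["fovy"])/2); return f
def cloud(p):
    f=K(p); v,u=np.mgrid[0:480,0:640].astype(float)
    xd=(u-p["cx"])/f; yd=(v-p["cy"])/f
    x,y=xd.copy(),yd.copy()
    for _ in range(20):
        s=1+p["k1"]*(x*x+y*y); x=xd/s; y=yd/s
    z=p["range_z"]; P=np.stack([x*z,y*z,z],-1)
    R=cv2.Rodrigues(np.array(p["rvec"],float))[0]
    W=(P-np.array(p["tvec"]).reshape(3))@R
    W[z<=0]=np.nan
    return W
def save(p,n): cv2.imwrite(f"pics/{n}.png",p["frame"][:,:,::-1])
def st():
    s=robot.read_state(); print("t",round(s["time"],2),"pos",np.round(s["position"],4),"q",np.round(s["orientation"],4),"j",np.round(s["joints"],3),"F",np.round(s["wrist_force"],1),"g",round(s["grip_width"],3)); return s
E
python3 - <<'E'
from h import *
st()
for n in ("side","top"):
    p=cams.get_image(n); save(p,n+"0"); print(n,p["fovy"],p["k1"],p["rvec"],p["tvec"])
    for t in ["tin1","carton1","pitcher","tamper","chute_mouth","diverter_tip","trip_tip","trip_base","chute"]:
        for d in cams.pinpoint(p,t): print(t,np.round(d["location"],3),round(d["confidence"],2))
E
```

```text
pics
t 0.0 pos [ 0.2514 -0.6262  0.2179] q [-6.000e-04  9.818e-01  1.898e-01 -1.000e-04] j [-1.227  0.116  1.442  0.     1.584 -0.038] F [-0.8  0.1 -0.1] g 1.001
side 44.627590882642195 0.02120553012682248 [ 0.6125428  -2.63821808  1.2267895 ] [0.45489825 0.29883025 1.12859274]
tin1 [ 0.663 -0.2    0.001] 0.98
tin1 [ 0.349 -0.215  0.   ] 0.71
tin1 [ 0.552 -0.187 -0.002] 0.7
tin1 [ 0.459 -0.065  0.002] 0.65
tin1 [0.601 0.24  0.262] 0.22
carton1 [0.429 0.07  0.002] 0.95
carton1 [ 0.576 -0.066 -0.001] 0.73
carton1 [ 0.652  0.033 -0.003] 0.67
carton1 [ 0.517 -0.378 -0.002] 0.25
pitcher [ 0.456 -0.191 -0.001] 0.78
pitcher [ 0.652  0.031 -0.002] 0.29
tamper [ 0.556  0.047 -0.002] 0.59
chute_mouth [0.555 0.351 0.237] 0.89
chute_mouth [ 0.551 -0.186 -0.001] 0.65
diverter_tip [0.605 0.24  0.262] 0.91
trip_tip [ 0.528 -0.378  0.138] 0.63
trip_base [ 0.518 -0.378 -0.004] 0.61
chute [0.555 0.35  0.001] 0.63
top 49.42133444328594 -0.10937276434997142 [ 2.18608131 -2.12401811  0.12268631] [-0.02346872  0.52096644  1.09852174]
tin1 [ 0.68  -0.082 -0.002] 0.97
tin1 [ 0.662 -0.194 -0.   ] 0.9
tin1 [ 0.457 -0.069 -0.002] 0.82
tin1 [ 0.353 -0.214 -0.   ] 0.69
tin1 [ 0.55  -0.18   0.001] 0.56
carton1 [ 0.651  0.033 -0.002] 0.97
carton1 [ 0.572 -0.069  0.002] 0.87
carton1 [0.426 0.068 0.002] 0.75
carton1 [ 0.637  0.15  -0.   ] 0.69
pitcher [ 0.457 -0.19  -0.   ] 0.94
chute_mouth [0.556 0.351 0.234] 0.85
diverter_tip [0.599 0.242 0.256] 0.7
diverter_tip [ 0.454 -0.192 -0.002] 0.65
trip_tip [ 0.661 -0.194 -0.003] 0.72
trip_tip [ 0.527 -0.376  0.132] 0.65
trip_base [ 0.521 -0.375 -0.   ] 0.77
chute [0.552 0.348 0.002] 0.93
```

View pics/side0.png

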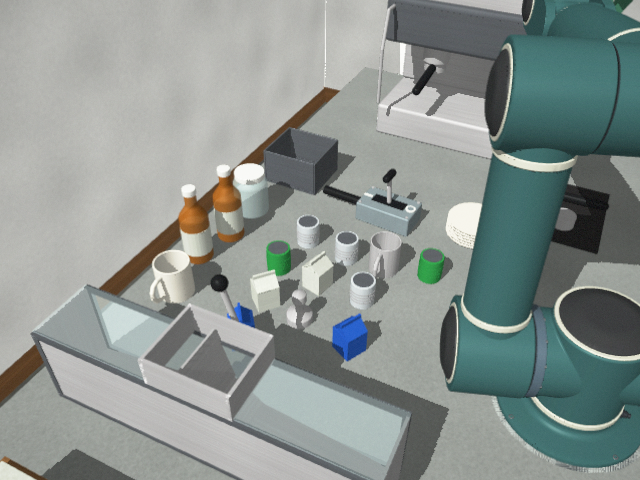

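View pics/top0.png

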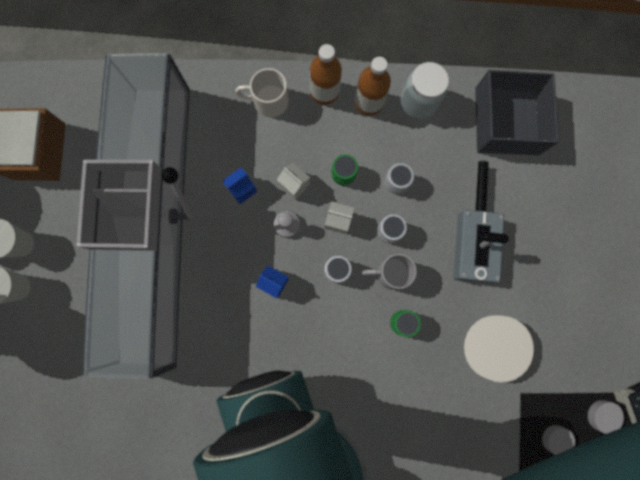

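The side view shows three bare tins (308,231), (346,246), (362,290) and two white cartons (265,290), (317,270). It also shows green and blue look-alikes of each, the trip box at (390,205) and the diverter knob at (219,283). Next I'll refine the yaws and positions from depth.

```bash
cat >> h.py <<'E'
def pts(names=("side","top")):
    out=[];im={}
    for n in names:
        p=cams.get_image(n); im[n]=p
        W=cloud(p).reshape(-1,3); C=p["frame"].reshape(-1,3); m=~np.isnan(W[:,0]); out.append((n,W[m],C[m]))
    return out,im
def move(x,y,z,yaw,s=None):
    s=s or robot.read_state(); w,a,b,c=s["orientation"]
    from scipy.spatial.transform import Rotation as R
    M=R.from_quat([a,b,c,w]).as_matrix(); d=M.T@(np.array([x,y,z])-s["position"])*1000
    cy=np.degrees(np.arctan2(M[1,0],M[0,0])); r=-((yaw-cy+90)%180-90)
    print("shift",np.round(d,1),"roll",round(r,1),"(yaw now %.1f)"%cy)
E
python3 - <<'E'
from h import *
o,im=pts()
def rect(c,r,z0,z1,lab,sel=None):
    for n,W,C in o:
        m=(np.hypot(W[:,0]-c[0],W[:,1]-c[1])<r)&(W[:,2]>z0)&(W[:,2]<z1)
        q=W[m]
        if len(q)<8: print(lab,n,len(q)); continue
        print(lab,n,len(q),"rect",[np.round(a,3) for a in cv2.minAreaRect((q[:,:2]).astype(np.float32))],"zmax",round(q[:,2].max(),3),"mean col",C[m].mean(0).round())
for i,c in enumerate([(.662,-.197),(.551,-.183),(.458,-.067),(.68,-.082),(.351,-.214)]): rect(c,.042,.055,.08,"tin%d"%i)
for i,c in enumerate([(.651,.033),(.574,-.067),(.427,.069),(.637,.15)]): rect(c,.045,.03,.1,"car%d"%i)
rect((.52,-.377),.09,.045,.062,"tripbox"); rect((.52,-.377),.09,.11,.16,"tripgrip")
rect((.556,.35),.12,.228,.242,"mouth"); rect((.602,.241),.04,.235,.3,"knob")
rect((.556,.047),.04,.02,.1,"tamper"); rect((.456,-.19),.07,.02,.1,"pitcher"); rect((.64,-.375),.06,.01,.2,"blackbar")
for n,W,C in o:
    m=(W[:,1]>.25)&(W[:,1]<.45)&(W[:,2]>.17)&(W[:,2]<.19); print([np.round(a,3) for a in cv2.minAreaRect(W[m][:,:2].astype(np.float32))])
E
```

```text
tin0 side 313 rect [array([ 0.664, -0.2  ]), array([0.052, 0.06 ]), np.float64(27.866)] zmax 0.071 mean col [147. 152. 154.]
tin0 top 527 rect [array([ 0.666, -0.196]), array([0.056, 0.052]), np.float64(1.525)] zmax 0.072 mean col [92. 94. 97.]
tin1 side 341 rect [array([ 0.552, -0.184]), array([0.055, 0.056]), np.float64(57.978)] zmax 0.072 mean col [146. 151. 153.]
tin1 top 554 rect [array([ 0.553, -0.182]), array([0.054, 0.055]), np.float64(46.39)] zmax 0.071 mean col [93. 96. 98.]
tin2 side 423 rect [array([ 0.46, -0.07]), array([0.053, 0.058]), np.float64(24.305)] zmax 0.071 mean col [146. 151. 153.]
tin2 top 547 rect [array([ 0.462, -0.067]), array([0.053, 0.053]), np.float64(1.514)] zmax 0.072 mean col [94. 96. 99.]
tin3 side 361 rect [array([ 0.68 , -0.078]), array([0.053, 0.059]), np.float64(28.687)] zmax 0.071 mean col [ 80. 125.  93.]
tin3 top 533 rect [array([ 0.682, -0.077]), array([0.056, 0.054]), np.float64(1.565)] zmax 0.073 mean col [58. 78. 65.]
tin4 side 379 rect [array([ 0.349, -0.214]), array([0.058, 0.054]), np.float64(86.61)] zmax 0.072 mean col [ 80. 126.  93.
[... 2272 characters left out ...]
0.056]), np.float64(28.425)] zmax 0.09 mean col [104. 103. 103.]
pitcher side 1196 rect [array([ 0.466, -0.187]), array([0.094, 0.103]), np.float64(52.426)] zmax 0.091 mean col [168. 168. 167.]
pitcher top 574 rect [array([ 0.462, -0.183]), array([0.086, 0.099]), np.float64(45.92)] zmax 0.089 mean col [106. 104. 105.]
blackbar side 349 rect [array([ 0.635, -0.388]), array([0.063, 0.119]), np.float64(68.948)] zmax 0.06 mean col [70. 73. 74.]
blackbar top 670 rect [array([ 0.634, -0.39 ]), array([0.069, 0.119]), np.float64(68.13)] zmax 0.062 mean col [50. 53. 53.]
[array([0.557, 0.348]), array([0.642, 0.14 ]), np.float64(0.524)]
[array([0.559, 0.35 ]), array([0.643, 0.139]), np.float64(0.697)]
```

```bash
python3 -c "
from h import *
move(.526,-.376,.2,85.7)"
```

```text
shift [ 348.  -130.1   18.7] roll -63.8 (yaw now 21.9)
```

Emit:
step_arm:
  increments:
    - [[174, -65, 0], -32]
    - [[174, -65, 0], -32]
    - [[174, -65, 0], -32]
    - [[174, -65, 0], -32]
    - [[174, -65, 0], -32]
  gripper: 50

```text
time: 1.52
position: [0.3914, -0.4984, 0.2189]
orientation: [0.0, 0.889, 0.457, 0.0]
wrist_force: [0.2, 0.1, 0.9]
grip_width: 0.689
```

```bash
python3 -c "
from h import *
st();move(.526,-.376,.2,85.7)"
```

```text
t 1.52 pos [ 0.3914 -0.4984  0.2189] q [1.000e-04 8.894e-01 4.572e-01 5.000e-04] j [-9.460e-01  2.600e-02  1.536e+00  1.000e-03  1.579e+00 -3.240e-01] F [0.2 0.1 0.9] g 0.689
shift [177.8  38.2  19.1] roll -31.3 (yaw now 54.4)
```

Emit:
step_arm:
  increments:
    - [[177, 38, 18], -31]
    - [[177, 38, 18], -31]
    - [[177, 38, 18], -31]
    - [[177, 38, 18], -31]
    - [[177, 38, 18], -31]
  gripper: 50

```text
time: 1.93
position: [0.5266, -0.3772, 0.2]
orientation: [-0.0, 0.735, 0.678, 0.0]
wrist_force: [-0.8, 0.1, 0.1]
grip_width: 0.537
```

```bash
python3 -c "
from h import *
st();move(.526,-.376,.107,85.7)"
```

```text
t 1.93 pos [ 0.5266 -0.3772  0.2   ] q [-3.000e-04  7.346e-01  6.785e-01  5.000e-04] j [-6.610e-01  6.300e-02  1.528e+00  1.000e-03  1.551e+00 -5.820e-01] F [-0.8  0.1  0.1] g 0.537
shift [ 1.1 -0.7 93.1] roll -0.2 (yaw now 85.5)
```

Go down slowly, straddling the grip.

Emit:
step_arm:
  increments:
    - [[1, 0, 25], 0]
    - [[1, 0, 45], 0]
    - [[1, 0, 65], 0]
    - [[1, 0, 80], 0]
    - [[1, 0, 93], 0]

```text
time: 2.35
position: [0.5236, -0.3797, 0.1063]
orientation: [-0.0, 0.738, 0.675, -0.0]
wrist_force: [0.2, -0.3, 0.7]
grip_width: 0.536
```

Emit:
step_arm:
  increments:
    - [[0, -12, 0], 0]
    - [[0, -22, 0], 0]
    - [[0, -32, 0], 0]
    - [[0, -42, 0], 0]
    - [[0, -52, 0], 0]

```text
time: 2.77
position: [0.4713, -0.3753, 0.1089]
orientation: [0.001, 0.738, 0.675, 0.0]
wrist_force: [2.8, -0.0, -1.2]
grip_width: 0.537
```

Emit:
step_arm:
  increments:
    - [[0, -6, 0], 0]
    - [[0, -10, 0], 0]
    - [[0, -14, 0], 0]
    - [[0, -14, 0], 0]

```text
time: 3.1
position: [0.4588, -0.3742, 0.1089]
orientation: [0.002, 0.738, 0.675, 0.001]
wrist_force: [7.3, -0.4, 4.6]
grip_width: 0.538
```

Emit:
step_arm:
  increments:
    - [[0, -2, 0], 0]
    - [[0, -2, 0], 0]

```text
time: 3.27
position: [0.4581, -0.3741, 0.109]
orientation: [0.003, 0.738, 0.675, 0.001]
wrist_force: [17.3, -2.7, 1.4]
grip_width: 0.542
```

Run:
```python
from h import *
st()
o,im=pts(); save(im["side"],"s1")
cv2.imwrite("pics/s1c.png",cv2.resize(im["side"]["frame"][130:260,310:470,::-1],None,fx=4,fy=4))
for n in im: 
  for d in cams.pinpoint(im[n],"trip_tip"): print(n,np.round(d["location"],3),round(d["confidence"],2))
```

```text
t 3.27 pos [ 0.4581 -0.3741  0.109 ] q [0.0026 0.7379 0.6749 0.0014] j [-0.729 -0.018  1.76   0.002  1.394 -0.64 ] F [17.3 -2.7  1.4] g 0.542
side [ 0.473 -0.375  0.123] 0.66
top [ 0.471 -0.372  0.119] 0.69
```

View pics/s1c.png

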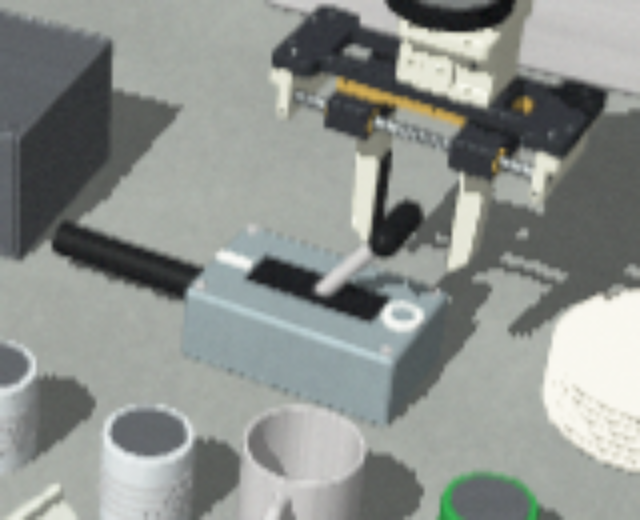

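Emit:
step_arm:
  increments:
    - [[0, 25, 0], 0]
    - [[0, 50, 0], 0]
    - [[0, 75, 0], 0]
    - [[0, 95, 0], 0]
    - [[0, 115, 0], 0]

```text
time: 3.88
position: [0.5711, -0.3838, 0.1072]
orientation: [-0.001, 0.738, 0.675, -0.001]
wrist_force: [-3.5, 0.0, -1.0]
grip_width: 0.539
```

Emit:
step_arm:
  increments:
    - [[0, 5, 0], 0]
    - [[0, 9, 0], 0]
    - [[0, 12, 0], 0]
    - [[0, 12, 0], 0]

```text
time: 4.22
position: [0.578, -0.3846, 0.1064]
orientation: [-0.005, 0.738, 0.675, -0.003]
wrist_force: [-33.9, 5.8, 7.5]
grip_width: 0.546
```

Emit:
step_arm:
  increments:
    - [[0, -10, 0], 0]
    - [[0, -18, 0], 0]
    - [[0, -18, -40], 0]
    - [[0, -18, -80], 0]
    - [[0, -18, -110], 0]

```text
time: 4.63
position: [0.5641, -0.3834, 0.221]
orientation: [0.001, 0.738, 0.675, 0.0]
wrist_force: [0.2, 0.3, 1.0]
grip_width: 0.541
```

Run:
```python
from h import *
st()
o,im=pts(); 
cv2.imwrite("pics/s2c.png",cv2.resize(im["side"]["frame"][130:260,310:470,::-1],None,fx=4,fy=4))
for n in im: 
  for d in cams.pinpoint(im[n],"trip_tip"): print(n,np.round(d["location"],3),round(d["confidence"],2))
move(.601,.242,.33,90.7)
```

```text
t 4.63 pos [ 0.5641 -0.3834  0.221 ] q [1.000e-03 7.381e-01 6.747e-01 3.000e-04] j [-0.634  0.129  1.423  0.     1.587 -0.545] F [0.2 0.3 1. ] g 0.541
side [ 0.568 -0.381  0.12 ] 0.77
top [ 0.568 -0.382  0.121] 0.53
top [ 0.519 -0.376 -0.001] 0.48
top [0.557 0.349 0.233] 0.3
shift [ 626.1  -19.3 -112.1] roll -5.8 (yaw now 84.9)
```

View pics/s2c.png

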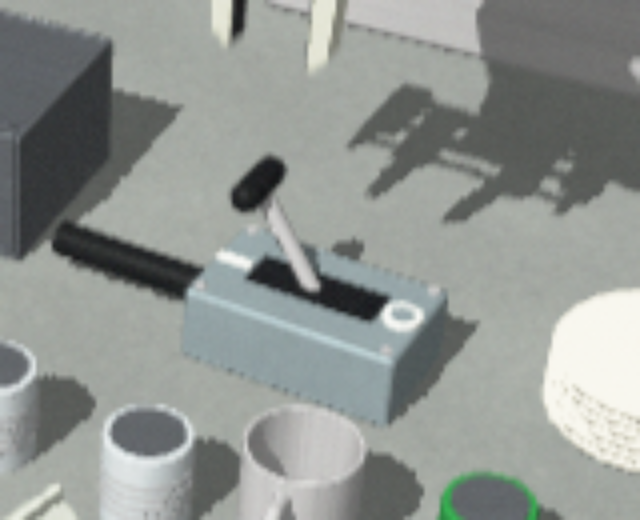

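The lever is leaning fully to the bar end (tip at x≈0.568), so the trip is ON. The diverter comes next.

Emit:
step_arm:
  increments:
    - [[20, -1, -35], 0]
    - [[50, -2, -70], 0]
    - [[90, -3, -112], 0]
    - [[130, -5, -112], -3]
    - [[170, -6, -112], -5]

```text
time: 5.25
position: [0.5729, -0.2253, 0.33]
orientation: [0.001, 0.707, 0.707, 0.0]
wrist_force: [0.5, 0.3, 0.2]
grip_width: 0.542
```

Emit:
step_arm:
  increments:
    - [[208, 0, 0], 0]
    - [[208, 0, 0], 0]
    - [[208, 0, 0], 0]
    - [[208, 0, 0], 0]
    - [[208, 0, 0], 0]

```text
time: 5.67
position: [0.5728, -0.0162, 0.3269]
orientation: [-0.001, 0.708, 0.706, -0.001]
wrist_force: [1.0, -0.6, -0.2]
grip_width: 0.536
```

```bash
python3 -c "
from h import *
st();move(.601,.242,.33,90.7)"
```

```text
t 5.67 pos [ 0.5728 -0.0162  0.3269] q [-8.000e-04  7.079e-01  7.063e-01 -6.000e-04] j [-0.073 -0.113  1.497  0.     1.759 -0.071] F [ 1.  -0.6 -0.2] g 0.536
shift [258.3  27.6  -3.1] roll -0.8 (yaw now 89.9)
```

Emit:
step_arm:
  increments:
    - [[200, 20, 0], 0]
    - [[200, 20, 0], 0]
    - [[200, 20, 0], 0]
    - [[200, 20, 0], 0]
    - [[200, 20, 0], 0]
  gripper: 60

```text
time: 6.08
position: [0.5934, 0.1844, 0.3268]
orientation: [-0.001, 0.708, 0.707, -0.001]
wrist_force: [-0.0, -0.5, 0.0]
grip_width: 0.639
```

```bash
python3 -c "
from h import *
st();move(.602,.242,.238,90.7)"
```

```text
t 6.08 pos [0.5934 0.1844 0.3268] q [-6.000e-04  7.076e-01  7.067e-01 -8.000e-04] j [ 0.26  -0.007  1.397  0.     1.754  0.262] F [-0.  -0.5  0. ] g 0.639
shift [57.6  8.7 88.7] roll -0.8 (yaw now 89.9)
```

Emit:
step_arm:
  increments:
    - [[30, 8, 0], 0]
    - [[58, 8, 0], 0]
    - [[58, 8, 35], 0]
    - [[58, 8, 70], 0]
    - [[58, 8, 105], 0]

```text
time: 6.5
position: [0.6014, 0.2401, 0.2205]
orientation: [-0.0, 0.708, 0.707, -0.001]
wrist_force: [-0.2, -0.9, -1.2]
grip_width: 0.647
```

Emit:
step_arm:
  increments:
    - [[0, 15, 0], 0]
    - [[0, 30, 0], 0]
    - [[0, 45, 0], 0]
    - [[0, 57, 0], 0]
    - [[0, 57, 0], 0]

```text
time: 6.92
position: [0.6599, 0.2391, 0.221]
orientation: [-0.001, 0.708, 0.706, -0.001]
wrist_force: [-0.4, -0.9, 0.6]
grip_width: 0.644
```

Emit:
step_arm:
  increments:
    - [[0, 4, 0], 0]
    - [[0, 8, 0], 0]
    - [[0, 8, 0], 0]

```text
time: 7.17
position: [0.6671, 0.2396, 0.2233]
orientation: [-0.0, 0.708, 0.706, -0.0]
wrist_force: [0.2, -0.6, 0.4]
grip_width: 0.647
```

Emit:
step_arm:
  increments:
    - [[0, 3, 0], 0]
    - [[0, 6, 0], 0]
    - [[0, 6, 0], 0]

```text
time: 7.42
position: [0.6706, 0.2399, 0.2236]
orientation: [-0.002, 0.708, 0.707, -0.003]
wrist_force: [-23.7, -2.3, 5.4]
grip_width: 0.648
```

Run:
```python
from h import *
st()
o,im=pts(); 
cv2.imwrite("pics/s3c.png",cv2.resize(im["side"]["frame"][200:440,120:320,::-1],None,fx=2.5,fy=2.5))
for n in im: 
  for d in cams.pinpoint(im[n],"diverter_tip"): print(n,np.round(d["location"],3),round(d["confidence"],2))
```

```text
t 7.42 pos [0.6706 0.2399 0.2236] q [-0.0022  0.7075  0.7067 -0.0026] j [0.307 0.2   1.34  0.002 1.608 0.308] F [-23.7  -2.3   5.4] g 0.648
side [0.657 0.241 0.236] 0.75
```

View pics/s3c.png

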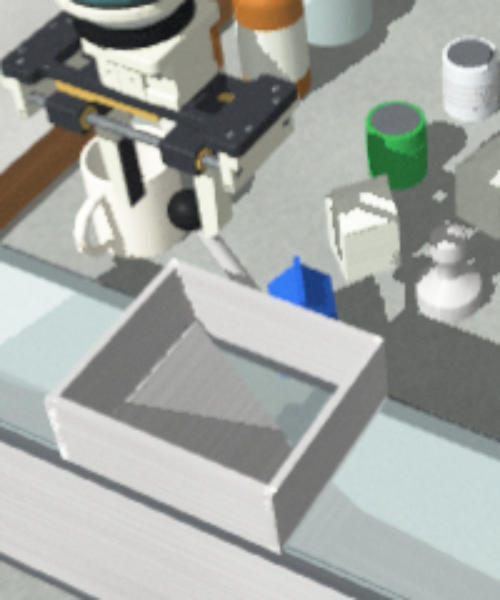

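Emit:
step_arm:
  increments:
    - [[0, -12, 0], 0]
    - [[0, -22, 0], 0]
    - [[0, -22, -40], 0]
    - [[0, -22, -80], 0]
    - [[0, -22, -100], 0]
  gripper: 75

```text
time: 8.03
position: [0.6508, 0.2399, 0.3291]
orientation: [0.001, 0.708, 0.706, 0.002]
wrist_force: [-0.1, -1.1, 1.4]
grip_width: 0.803
```

```bash
cat >> h.py <<'E'
def rectat(o,c,r,z0,z1):
    for n,W,C in o:
        m=(np.hypot(W[:,0]-c[0],W[:,1]-c[1])<r)&(W[:,2]>z0)&(W[:,2]<z1)
        q=W[m]
        if len(q)<8: print(n,len(q)); continue
        print(n,len(q),"rect",[np.round(a,3) for a in cv2.minAreaRect((q[:,:2]).astype(np.float32))],"zmax",round(q[:,2].max(),3),"col",C[m].mean(0).round())
E
python3 - <<'E'
from h import *
st()
o,im=pts(); save(im["top"],"t4")
for n in im: 
  for d in cams.pinpoint(im[n],"diverter_tip"): print(n,np.round(d["location"],3),round(d["confidence"],2))
rectat(o,(.652,.032),.045,.03,.1)
move(.652,.032,.16,139)
E
```

```text
t 8.03 pos [0.6508 0.2399 0.3291] q [0.0011 0.7078 0.7064 0.0021] j [ 0.316  0.147  1.231 -0.     1.759  0.318] F [-0.1 -1.1  1.4] g 0.803
side [0.654 0.238 0.237] 0.85
side 720 rect [array([0.652, 0.03 ]), array([0.051, 0.058]), np.float64(49.676)] zmax 0.091 col [224. 227. 218.]
top 662 rect [array([0.654, 0.033]), array([0.051, 0.052]), np.float64(49.749)] zmax 0.093 col [152. 154. 146.]
shift [-207.8    1.3  164. ] roll -49.1 (yaw now 89.9)
```

View pics/t4.png

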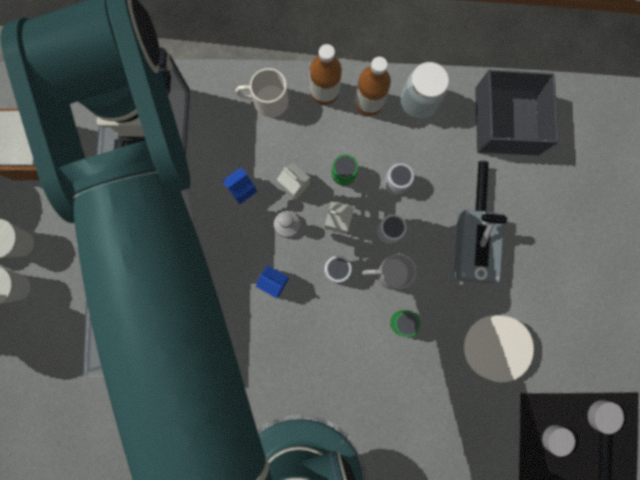

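Emit:
step_arm:
  increments:
    - [[-40, 0, 0], -7]
    - [[-80, 0, 0], -14]
    - [[-120, 0, 20], -21]
    - [[-160, 0, 50], -28]
    - [[-200, 0, 90], -35]

```text
time: 8.65
position: [0.6502, 0.0567, 0.2504]
orientation: [0.0, 0.46, 0.888, 0.0]
wrist_force: [0.5, 0.5, 0.3]
grip_width: 0.808
```

```bash
python3 -c "
from h import *
st();move(.652,.032,.13,139.5)"
```

```text
t 8.65 pos [0.6502 0.0567 0.2504] q [2.000e-04 4.602e-01 8.878e-01 0.000e+00] j [ 0.048  0.061  1.449 -0.     1.631 -0.566] F [0.5 0.5 0.3] g 0.808
shift [-21.2 -12.8 120.4] roll -14.3 (yaw now 125.2)
```

Emit:
step_arm:
  increments:
    - [[-6, -5, 40], -7]
    - [[-6, -5, 70], -14]
    - [[-6, -5, 70], -14]
    - [[-6, -5, 70], -14]

```text
time: 8.98
position: [0.6491, 0.0509, 0.18]
orientation: [-0.002, 0.353, 0.936, -0.001]
wrist_force: [0.1, 0.5, 0.8]
grip_width: 0.808
```

```bash
python3 -c "
from h import *
st();move(.652,.032,.021,139.5)"
```

```text
t 8.98 pos [0.6491 0.0509 0.18  ] q [-1.800e-03  3.531e-01  9.356e-01 -7.000e-04] j [ 0.039  0.08   1.543  0.     1.523 -0.81 ] F [0.1 0.5 0.8] g 0.808
shift [-15.1 -11.8 159. ] roll -0.9 (yaw now 138.6)
```

Emit:
step_arm:
  increments:
    - [[-15, -12, 15], -1]
    - [[-15, -12, 50], -1]
    - [[-15, -12, 80], -1]
    - [[-15, -12, 80], -1]

```text
time: 9.32
position: [0.6521, 0.0324, 0.098]
orientation: [-0.002, 0.345, 0.939, -0.001]
wrist_force: [-0.3, -0.2, -1.1]
grip_width: 0.81
```

```bash
python3 -c "
from h import *
st();move(.652,.032,.021,139.5)"
```

```text
t 9.32 pos [0.6521 0.0324 0.098 ] q [-2.400e-03  3.448e-01  9.387e-01 -9.000e-04] j [ 0.011  0.128  1.626  0.     1.393 -0.856] F [-0.3 -0.2 -1.1] g 0.81
shift [-0.5 -0.1 77. ] roll 0.2 (yaw now 139.7)
```

Emit:
step_arm:
  increments:
    - [[0, 0, 30], 0]
    - [[0, 0, 60], 0]
    - [[0, 0, 77], 0]
    - [[0, 0, 77], 0]

```text
time: 9.65
position: [0.6531, 0.0326, 0.0239]
orientation: [-0.001, 0.344, 0.939, -0.0]
wrist_force: [-0.1, 0.0, -0.7]
grip_width: 0.805
```

Emit:
step_arm:
  increments:
    - [[0, 0, 0], 0]
    - [[0, 0, 0], 0]
    - [[0, 0, 0], 0]
    - [[0, 0, 0], 0]
    - [[0, 0, 0], 0]
  gripper: 30

```text
time: 10.07
position: [0.6543, 0.032, 0.0265]
orientation: [0.001, 0.343, 0.939, 0.0]
wrist_force: [-1.0, 1.0, 6.4]
grip_width: 0.538
```

Emit:
step_arm:
  increments:
    - [[0, 0, -30], 0]
    - [[0, 0, -70], 0]
    - [[0, 0, -110], 0]
    - [[0, 0, -150], 0]
    - [[0, 0, -190], 0]

```text
time: 10.48
position: [0.6531, 0.032, 0.2175]
orientation: [0.0, 0.343, 0.939, 0.0]
wrist_force: [0.9, -0.2, -1.0]
grip_width: 0.538
```

```bash
python3 -c "
from h import *
st();move(.548,.35,.31,90.7)"
```

```text
t 10.48 pos [0.6531 0.032  0.2175] q [3.000e-04 3.432e-01 9.393e-01 1.000e-04] j [ 0.01   0.07   1.492 -0.     1.578 -0.86 ] F [ 0.9 -0.2 -1. ] g 0.538
shift [285.3 175.4 -92.6] roll 49.2 (yaw now 139.9)
```

Emit:
step_arm:
  increments:
    - [[20, 12, -35], 7]
    - [[50, 30, -70], 14]
    - [[85, 52, -93], 21]
    - [[120, 74, -93], 28]
    - [[153, 94, -93], 35]

```text
time: 10.9
position: [0.6001, 0.1935, 0.3107]
orientation: [0.001, 0.611, 0.792, 0.002]
wrist_force: [1.7, 1.9, -1.4]
grip_width: 0.538
```

```bash
python3 -c "
from h import *
st();move(.548,.35,.31,90.7)"
```

```text
t 10.9 pos [0.6001 0.1935 0.3107] q [0.0012 0.6106 0.7919 0.0016] j [0.271 0.007 1.408 0.    1.722 0.014] F [ 1.7  1.9 -1.4] g 0.538
shift [164.7 -10.6   0.6] roll 14.0 (yaw now 104.7)
```

Emit:
step_arm:
  increments:
    - [[40, -3, 0], 7]
    - [[80, -5, 0], 14]
    - [[120, -8, 0], 14]
    - [[160, -10, 0], 14]
    - [[165, -11, 0], 14]

```text
time: 11.32
position: [0.5445, 0.3534, 0.3077]
orientation: [-0.001, 0.699, 0.715, 0.0]
wrist_force: [-0.5, -0.9, -0.8]
grip_width: 0.537
```

Run:
```python
from h import *
st();move(.548,.35,.232,90.7)
o,im=pts()
cv2.imwrite("pics/s5c.png",cv2.resize(im["side"]["frame"][150:440,80:380,::-1],None,fx=2,fy=2))
```

```text
t 11.32 pos [0.5445 0.3534 0.3077] q [-6.000e-04  6.988e-01  7.153e-01  3.000e-04] j [5.360e-01 5.000e-02 1.369e+00 1.000e-03 1.722e+00 5.130e-01] F [-0.5 -0.9 -0.8] g 0.537
shift [-3.5  3.4 75.7] roll 0.6 (yaw now 91.3)
```

View pics/s5c.png

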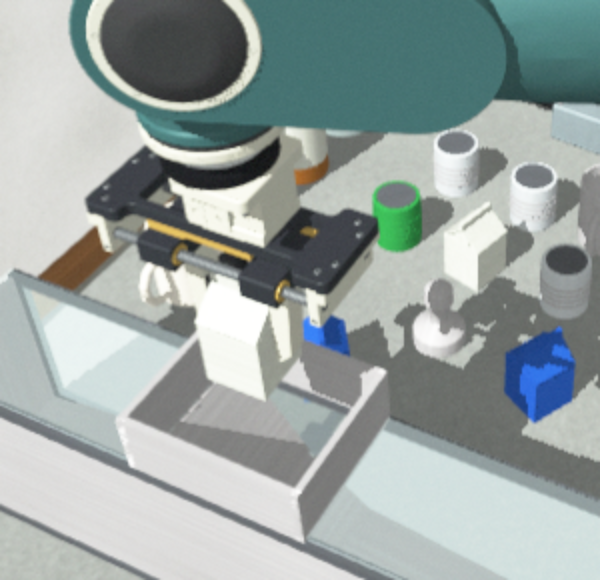

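Emit:
step_arm:
  increments:
    - [[-3, 3, 30], 0]
    - [[-3, 3, 55], 0]
    - [[-3, 3, 76], 0]
    - [[-3, 3, 76], 0]

```text
time: 11.75
position: [0.5495, 0.3435, 0.227]
orientation: [-0.001, 0.701, 0.714, -0.003]
wrist_force: [-0.0, -0.1, -2.0]
grip_width: 0.537
```

Emit:
step_arm:
  increments:
    - [[0, 0, 0], 0]
    - [[0, 0, 0], 0]
    - [[0, 0, 0], 0]
    - [[0, 0, 0], 0]
    - [[0, 0, 0], 0]
  gripper: 75

```text
time: 12.17
position: [0.5502, 0.3457, 0.2325]
orientation: [0.0, 0.7, 0.714, 0.001]
wrist_force: [-0.7, -0.9, 0.1]
grip_width: 0.798
```

Emit:
step_arm:
  increments:
    - [[0, 0, -25], 0]
    - [[0, 0, -60], 0]
    - [[0, 0, -100], 0]
    - [[0, 0, -100], 0]

```text
time: 12.5
position: [0.5506, 0.3461, 0.3404]
orientation: [0.001, 0.7, 0.714, 0.005]
wrist_force: [-0.9, -0.5, 0.4]
grip_width: 0.81
```

Run:
```python
from h import *
st()
o,im=pts();save(im["side"],"s6")
rectat(o,(.574,-.067),.045,.03,.1)
move(.574,-.067,.33,76.3+90)
```

```text
t 12.5 pos [0.5506 0.3461 0.3404] q [0.0013 0.7    0.7141 0.0048] j [0.522 0.05  1.317 0.    1.765 0.502] F [-0.9 -0.5  0.4] g 0.81
side 716 rect [array([ 0.572, -0.069]), array([0.054, 0.056]), np.float64(75.201)] zmax 0.093 col [219. 222. 214.]
top 610 rect [array([ 0.574, -0.067]), array([0.05 , 0.052]), np.float64(75.892)] zmax 0.094 col [145. 147. 139.]
shift [-413.3   15.5    3.1] roll -75.2 (yaw now 91.1)
```

View pics/s6.png

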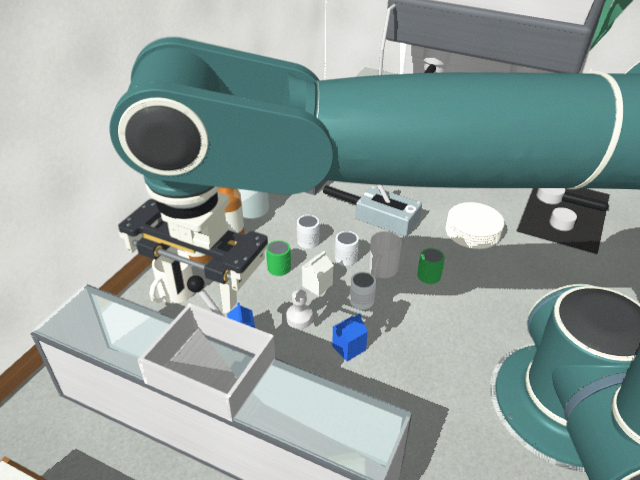

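Emit:
step_arm:
  increments:
    - [[-40, 1, 0], -7]
    - [[-80, 3, 0], -14]
    - [[-120, 4, 0], -21]
    - [[-160, 6, 0], -28]
    - [[-200, 7, 0], -35]

```text
time: 13.02
position: [0.5604, 0.1464, 0.3302]
orientation: [-0.001, 0.454, 0.891, -0.0]
wrist_force: [0.5, 0.5, 0.3]
grip_width: 0.808
```

```bash
python3 -c "
from h import *
st();move(.573,-.067,.2,165.9)"
```

```text
t 13.02 pos [0.5604 0.1464 0.3302] q [-5.000e-04  4.536e-01  8.912e-01 -5.000e-04] j [ 0.212 -0.099  1.479 -0.     1.763 -0.418] F [0.5 0.5 0.3] g 0.808
shift [-180.  -115.2  130.2] roll -39.8 (yaw now 126.1)
```

Emit:
step_arm:
  increments:
    - [[-35, -22, 0], -7]
    - [[-70, -44, 10], -14]
    - [[-105, -66, 40], -21]
    - [[-140, -90, 70], -28]
    - [[-175, -112, 100], -35]

```text
time: 13.43
position: [0.5699, -0.0322, 0.2503]
orientation: [-0.0, 0.168, 0.986, -0.0]
wrist_force: [0.1, 0.0, 0.7]
grip_width: 0.804
```

```bash
python3 -c "
from h import *
st();move(.573,-.067,.1,165.9)"
```

```text
t 13.43 pos [ 0.5699 -0.0322  0.2503] q [-2.000e-04  1.681e-01  9.858e-01 -0.000e+00] j [-0.101 -0.117  1.624  0.     1.635 -1.334] F [0.1 0.  0.7] g 0.804
shift [-14.5 -31.8 150.3] roll -5.3 (yaw now 160.6)
```

Emit:
step_arm:
  increments:
    - [[-14, -31, 10], -5]
    - [[-14, -31, 40], -5]
    - [[-14, -31, 80], -5]
    - [[-14, -31, 120], -5]
    - [[-14, -31, 150], -5]

```text
time: 13.85
position: [0.5716, -0.0645, 0.0977]
orientation: [-0.002, 0.128, 0.992, 0.0]
wrist_force: [0.7, 0.7, -0.1]
grip_width: 0.807
```

```bash
python3 -c "
from h import *
st();move(.573,-.067,.021,165.9)"
```

```text
t 13.85 pos [ 0.5716 -0.0645  0.0977] q [-0.0017  0.1282  0.9917  0.    ] j [-0.157 -0.04   1.8   -0.     1.385 -1.47 ] F [ 0.7  0.7 -0.1] g 0.807
shift [-2.2 -2.1 76.7] roll -0.6 (yaw now 165.3)
```

Emit:
step_arm:
  increments:
    - [[-2, -2, 25], 0]
    - [[-2, -2, 50], 0]
    - [[-2, -2, 77], 0]
    - [[-2, -2, 77], 0]

```text
time: 14.18
position: [0.5714, -0.0664, 0.0189]
orientation: [-0.004, 0.128, 0.992, 0.0]
wrist_force: [-0.1, 0.6, -1.1]
grip_width: 0.808
```

Emit:
step_arm:
  increments:
    - [[0, 0, 0], 0]
    - [[0, 0, 0], 0]
    - [[0, 0, 0], 0]
    - [[0, 0, 0], 0]
    - [[0, 0, 0], 0]
  gripper: 30

```text
time: 14.6
position: [0.5754, -0.0669, 0.0266]
orientation: [0.001, 0.128, 0.992, -0.0]
wrist_force: [-1.2, 1.2, 8.5]
grip_width: 0.535
```

Emit:
step_arm:
  increments:
    - [[0, 0, -30], 0]
    - [[0, 0, -70], 0]
    - [[0, 0, -110], 0]
    - [[0, 0, -150], 0]
    - [[0, 0, -190], 0]

```text
time: 15.02
position: [0.5743, -0.0668, 0.2178]
orientation: [0.0, 0.128, 0.992, -0.0]
wrist_force: [0.3, 0.3, -1.0]
grip_width: 0.543
```

Run:
```python
from h import *
st();move(.548,.35,.31,90.7)
o,im=pts();save(im["top"],"t7")
```

```text
t 15.02 pos [ 0.5743 -0.0668  0.2178] q [ 5.000e-04  1.279e-01  9.918e-01 -0.000e+00] j [-0.16  -0.095  1.656 -0.     1.58  -1.474] F [ 0.3  0.3 -1. ] g 0.543
shift [131.1 396.5 -92.3] roll 74.6 (yaw now 165.3)
```

View pics/t7.png

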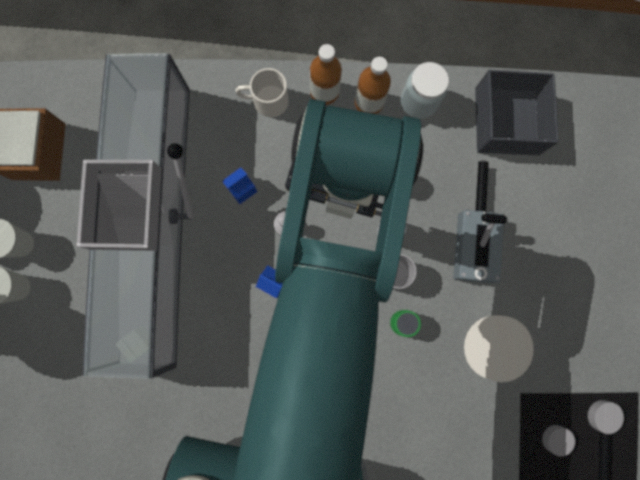

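The first carton is in the near bin (about 132,345), and the second is held. I'll carry it to the mouth.

Emit:
step_arm:
  increments:
    - [[8, 25, -30], 7]
    - [[19, 57, -60], 14]
    - [[31, 95, -92], 21]
    - [[43, 133, -92], 28]
    - [[56, 172, -92], 35]

```text
time: 15.53
position: [0.5652, 0.1015, 0.3095]
orientation: [0.002, 0.417, 0.909, 0.001]
wrist_force: [1.1, -0.6, -1.4]
grip_width: 0.533
```

```bash
python3 -c "
from h import *
st();move(.548,.35,.31,90.7)"
```

```text
t 15.53 pos [0.5652 0.1015 0.3095] q [0.0017 0.4172 0.9088 0.0011] j [ 0.133 -0.115  1.528 -0.     1.725 -0.577] F [ 1.1 -0.6 -1.4] g 0.533
shift [199.7 148.9  -0.5] roll 40.0 (yaw now 130.7)
```

Emit:
step_arm:
  increments:
    - [[32, 23, 0], 7]
    - [[64, 46, 0], 14]
    - [[96, 70, 0], 21]
    - [[128, 95, 0], 28]
    - [[160, 119, 0], 35]

```text
time: 15.95
position: [0.5495, 0.2975, 0.3068]
orientation: [0.0, 0.665, 0.747, 0.0]
wrist_force: [2.1, 0.1, 0.3]
grip_width: 0.542
```

```bash
python3 -c "
from h import *
st();move(.548,.35,.31,90.7)"
```

```text
t 15.95 pos [0.5495 0.2975 0.3068] q [1.000e-04 6.650e-01 7.469e-01 3.000e-04] j [ 0.455 -0.003  1.424 -0.     1.72   0.34 ] F [2.1 0.1 0.3] g 0.542
shift [52.3  4.6 -3.2] roll 5.9 (yaw now 96.6)
```

Emit:
step_arm:
  increments:
    - [[30, 4, -3], 5]
    - [[52, 5, -3], 6]
    - [[52, 5, -3], 6]

```text
time: 16.2
position: [0.5479, 0.3515, 0.3089]
orientation: [-0.0, 0.7, 0.714, -0.0]
wrist_force: [-0.8, 0.4, -0.8]
grip_width: 0.536
```

Run:
```python
from h import *
st();move(.548,.35,.232,90.7)
p=cams.get_image("side")
cv2.imwrite("pics/s8c.png",cv2.resize(p["frame"][150:440,80:380,::-1],None,fx=2,fy=2))
```

```text
t 16.2 pos [0.5479 0.3515 0.3089] q [-4.000e-04  7.004e-01  7.137e-01 -1.000e-04] j [5.310e-01 5.500e-02 1.362e+00 1.000e-03 1.725e+00 5.120e-01] F [-0.8  0.4 -0.8] g 0.536
shift [-1.6  0.2 76.9] roll 0.4 (yaw now 91.1)
```

View pics/s8c.png

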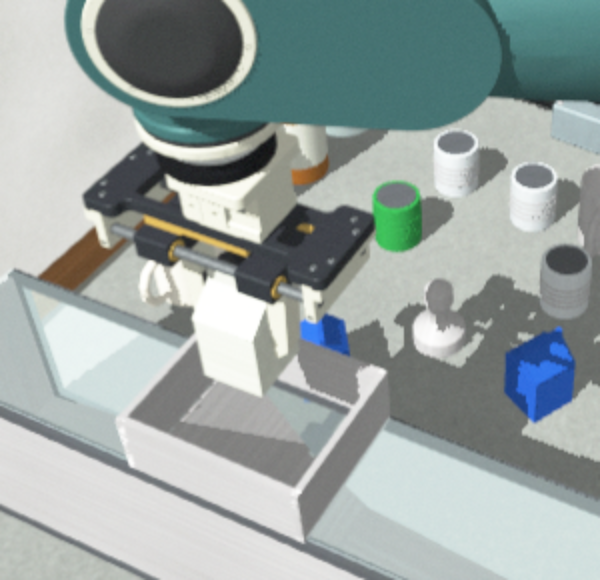

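Emit:
step_arm:
  increments:
    - [[-1, 0, 30], 0]
    - [[-1, 0, 55], 0]
    - [[-1, 0, 76], 0]
    - [[-1, 0, 76], 0]

```text
time: 16.58
position: [0.5478, 0.3453, 0.229]
orientation: [-0.001, 0.701, 0.713, -0.003]
wrist_force: [-0.3, 0.4, -1.2]
grip_width: 0.539
```

Emit:
step_arm:
  increments:
    - [[0, 0, 0], 0]
    - [[0, 0, 0], 0]
    - [[0, 0, 0], 0]
    - [[0, 0, 0], 0]
    - [[0, 0, 0], 0]
  gripper: 75

```text
time: 17.0
position: [0.549, 0.3469, 0.2348]
orientation: [0.0, 0.701, 0.713, 0.001]
wrist_force: [-0.7, -0.5, -1.0]
grip_width: 0.795
```

Emit:
step_arm:
  increments:
    - [[0, 0, -25], 0]
    - [[0, 0, -60], 0]
    - [[0, 0, -100], 0]
    - [[0, 0, -100], 0]
  gripper: 60

```text
time: 17.33
position: [0.5495, 0.3473, 0.3426]
orientation: [0.001, 0.701, 0.713, 0.005]
wrist_force: [-0.7, -0.1, 1.5]
grip_width: 0.652
```

Run:
```python
from h import *
st()
p=cams.get_image("side")
for d in cams.pinpoint(p,"diverter_tip"): print(np.round(d["location"],3),round(d["confidence"],2))
p=cams.get_image("top"); save(p,"t9")
move(.654,.240,.33,90.7)
```

```text
t 17.33 pos [0.5495 0.3473 0.3426] q [0.0013 0.701  0.7132 0.0048] j [0.524 0.05  1.314 0.    1.769 0.507] F [-0.7 -0.1  1.5] g 0.652
[0.653 0.238 0.239] 0.96
[ 0.55  -0.182 -0.001] 0.19
shift [-108.8  103.3    4. ] roll 0.3 (yaw now 91.0)
```

View pics/t9.png

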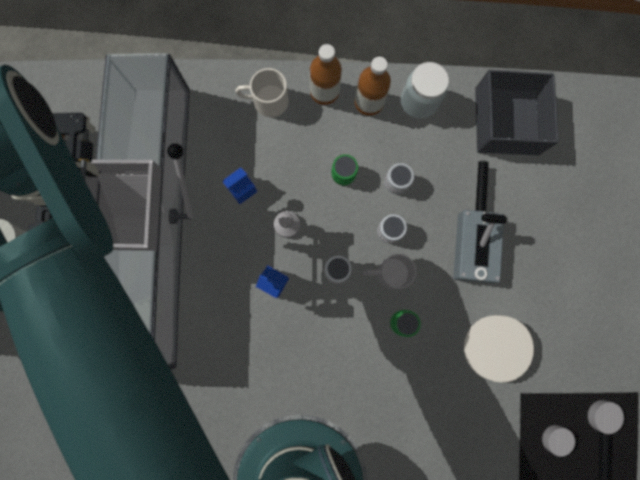

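Emit:
step_arm:
  increments:
    - [[-28, 26, 3], 0]
    - [[-56, 53, 3], 0]
    - [[-84, 80, 3], 0]
    - [[-109, 103, 3], 0]
    - [[-109, 103, 3], 0]

```text
time: 17.9
position: [0.6565, 0.2353, 0.3278]
orientation: [-0.0, 0.702, 0.712, -0.002]
wrist_force: [-1.1, -0.4, -1.3]
grip_width: 0.644
```

Run:
```python
from h import *
st()
move(.654,.240,.223,90.7)
p=cams.get_image("side"); save(p,"s10")
p=cams.get_image("top"); save(p,"t10")
```

```text
t 17.9 pos [0.6565 0.2353 0.3278] q [-2.000e-04  7.024e-01  7.118e-01 -1.700e-03] j [ 3.080e-01  1.610e-01  1.218e+00 -1.000e-03  1.766e+00  2.950e-01] F [-1.1 -0.4 -1.3] g 0.644
shift [  4.9  -2.1 104.8] roll 0.1 (yaw now 90.8)
```

View pics/s10.png

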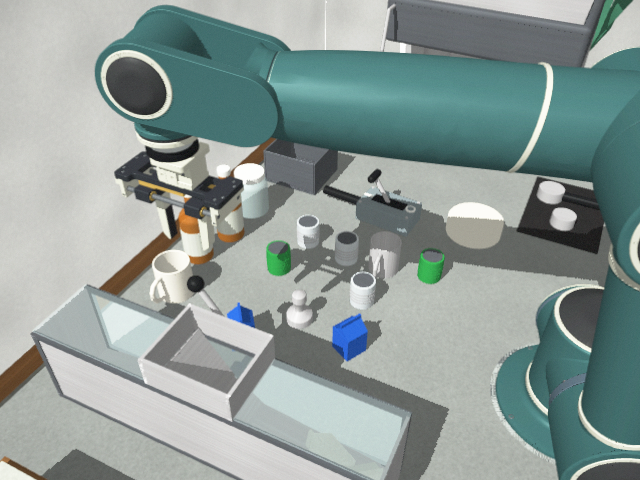

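View pics/t10.png

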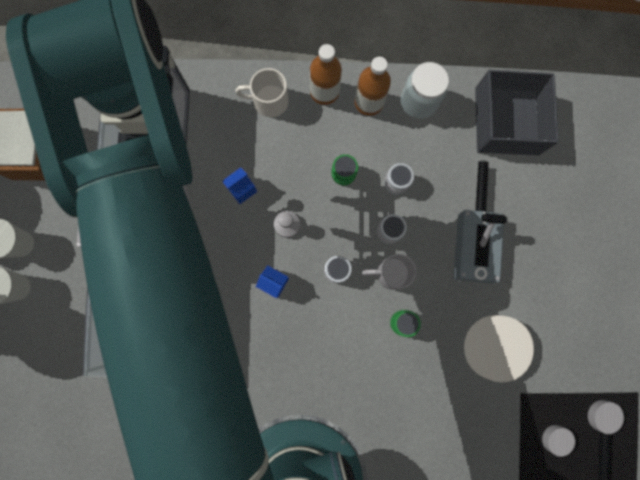

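Emit:
step_arm:
  increments:
    - [[5, -2, 30], 0]
    - [[5, -2, 60], 0]
    - [[5, -2, 90], 0]
    - [[5, -2, 105], 0]
    - [[5, -2, 105], 0]

```text
time: 18.42
position: [0.6497, 0.2451, 0.2214]
orientation: [-0.001, 0.701, 0.714, -0.003]
wrist_force: [0.1, -0.4, -0.4]
grip_width: 0.65
```

Emit:
step_arm:
  increments:
    - [[0, -20, 0], 0]
    - [[0, -45, 0], 0]
    - [[0, -70, 0], 0]
    - [[0, -95, 0], 0]
    - [[0, -120, 0], 0]

```text
time: 18.83
position: [0.5306, 0.243, 0.2278]
orientation: [0.0, 0.701, 0.713, 0.001]
wrist_force: [0.4, 0.2, 0.3]
grip_width: 0.645
```

Emit:
step_arm:
  increments:
    - [[0, -20, 0], 0]
    - [[0, -40, 0], 0]
    - [[0, -60, 0], 0]
    - [[0, -72, 0], 0]
    - [[0, -76, 0], 0]

```text
time: 19.25
position: [0.4545, 0.2417, 0.2276]
orientation: [0.0, 0.701, 0.714, 0.001]
wrist_force: [-0.2, -0.1, 0.4]
grip_width: 0.646
```

```bash
python3 -c "
from h import *
st();move(.445,.24,.223,90.7)"
```

```text
t 19.25 pos [0.4545 0.2417 0.2276] q [4.000e-04 7.007e-01 7.135e-01 1.200e-03] j [ 0.439 -0.241  1.768  0.     1.612  0.421] F [-0.2 -0.1  0.4] g 0.646
shift [-1.6 -9.5  4.6] roll 0.3 (yaw now 91.0)
```

Emit:
step_arm:
  increments:
    - [[0, -5, 3], 0]
    - [[0, -8, 4], 0]
    - [[0, -11, 4], 0]
    - [[0, -11, 4], 0]

```text
time: 19.58
position: [0.4458, 0.2411, 0.2225]
orientation: [0.001, 0.701, 0.713, 0.001]
wrist_force: [5.4, -1.4, 6.0]
grip_width: 0.647
```

Emit:
step_arm:
  increments:
    - [[0, -2, 0], 0]
    - [[0, -3, 0], 0]
    - [[0, -3, 0], 0]

```text
time: 19.83
position: [0.4446, 0.241, 0.2231]
orientation: [0.002, 0.701, 0.713, 0.003]
wrist_force: [21.7, 0.1, 4.8]
grip_width: 0.654
```

Emit:
step_arm:
  increments:
    - [[0, 8, 0], 0]
    - [[0, 20, 0], 0]
    - [[0, 20, -40], 0]
    - [[0, 20, -80], 0]
    - [[0, 20, -110], 0]
  gripper: 80

```text
time: 20.25
position: [0.4624, 0.2413, 0.3338]
orientation: [-0.0, 0.701, 0.713, -0.0]
wrist_force: [1.2, -0.3, 0.6]
grip_width: 0.856
```

Run:
```python
from h import *
st()
o,im=pts(); save(im["side"],"s11")
for n in im:
  for d in cams.pinpoint(im[n],"diverter_tip"): print(np.round(d["location"],3),round(d["confidence"],2))
rectat(o,(.46,-.068),.042,.05,.08)
move(.461,-.068,.3,180)
```

```text
t 20.25 pos [0.4624 0.2413 0.3338] q [-1.000e-04  7.012e-01  7.130e-01 -1.000e-04] j [ 0.432 -0.225  1.585  0.     1.782  0.415] F [ 1.2 -0.3  0.6] g 0.856
[0.459 0.237 0.232] 0.78
side 461 rect [array([ 0.461, -0.069]), array([0.055, 0.058]), np.float64(24.992)] zmax 0.071 col [117. 121. 122.]
top 552 rect [array([ 0.461, -0.067]), array([0.054, 0.053]), np.float64(1.309)] zmax 0.072 col [77. 79. 81.]
shift [-309.4   -6.6   31.5] roll -89.0 (yaw now 91.0)
```

View pics/s11.png

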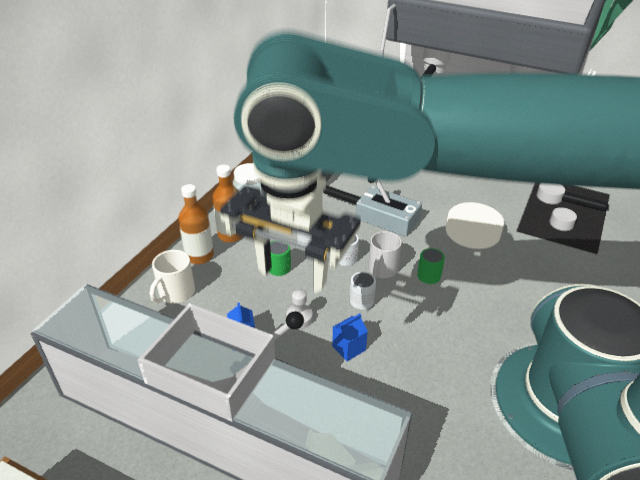

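Emit:
step_arm:
  increments:
    - [[-41, 0, 0], 0]
    - [[-82, -1, 0], 0]
    - [[-123, -2, 0], 0]
    - [[-164, -3, 0], 0]
    - [[-205, -4, 0], 0]

```text
time: 20.87
position: [0.4606, 0.0345, 0.3298]
orientation: [-0.001, 0.701, 0.713, -0.001]
wrist_force: [1.1, 0.5, -0.1]
grip_width: 0.862
```

```bash
python3 -c "
from h import *
st();move(.461,-.068,.13,90)"
```

```text
t 20.87 pos [0.4606 0.0345 0.3298] q [-0.0009  0.7008  0.7133 -0.0009] j [ 0.02  -0.356  1.695  0.     1.806  0.002] F [ 1.1  0.5 -0.1] g 0.862
shift [-102.5   -0.9  199.8] roll 1.0 (yaw now 91.0)
```

Emit:
step_arm:
  increments:
    - [[-40, 0, 0], 0]
    - [[-75, 0, 15], 0]
    - [[-102, -1, 45], 0]
    - [[-102, -1, 85], 0]
    - [[-102, -1, 125], 0]

```text
time: 21.28
position: [0.4614, -0.0674, 0.2037]
orientation: [-0.001, 0.702, 0.712, -0.0]
wrist_force: [0.1, 0.9, -1.3]
grip_width: 0.859
```

Emit:
step_arm:
  increments:
    - [[0, 0, 35], 0]
    - [[0, 0, 75], 0]
    - [[0, 0, 75], 0]

```text
time: 21.53
position: [0.4582, -0.0652, 0.1229]
orientation: [-0.005, 0.701, 0.713, -0.003]
wrist_force: [-1.6, -0.0, -2.8]
grip_width: 0.862
```

```bash
python3 -c "
from h import *
st();move(.461,-.068,.024,90)"
```

```text
t 21.53 pos [ 0.4582 -0.0652  0.1229] q [-0.0049  0.7011  0.713  -0.0032] j [-0.197 -0.313  1.995  0.     1.471 -0.213] F [-1.6 -0.  -2.8] g 0.862
shift [-3.1  3.8 98.8] roll 1.0 (yaw now 91.0)
```

Emit:
step_arm:
  increments:
    - [[-1, 2, 30], 0]
    - [[-1, 2, 65], 0]
    - [[-1, 2, 96], 0]
    - [[-1, 2, 102], 0]
    - [[-1, 2, 102], 0]

```text
time: 21.95
position: [0.4631, -0.0666, 0.029]
orientation: [-0.001, 0.701, 0.713, -0.001]
wrist_force: [0.9, -0.0, 0.5]
grip_width: 0.858
```

Emit:
step_arm:
  increments:
    - [[0, 0, 0], 0]
    - [[0, 0, 0], 0]
    - [[0, 0, 0], 0]
    - [[0, 0, 0], 0]
    - [[0, 0, 0], 0]
  gripper: 35

```text
time: 22.37
position: [0.4645, -0.0668, 0.0309]
orientation: [0.001, 0.701, 0.713, 0.001]
wrist_force: [0.1, 0.0, 7.9]
grip_width: 0.595
```

Emit:
step_arm:
  increments:
    - [[0, 0, -30], 0]
    - [[0, 0, -70], 0]
    - [[0, 0, -110], 0]
    - [[0, 0, -150], 0]
    - [[0, 0, -190], 0]

```text
time: 22.78
position: [0.4634, -0.0665, 0.2222]
orientation: [0.0, 0.701, 0.713, 0.0]
wrist_force: [0.0, -0.3, 0.4]
grip_width: 0.597
```

```bash
python3 -c "
from h import *
st();move(.562,.35,.31,90.7)"
```

```text
t 22.78 pos [ 0.4634 -0.0665  0.2222] q [3.000e-04 7.010e-01 7.131e-01 2.000e-04] j [-0.197 -0.348  1.861  0.     1.628 -0.214] F [ 0.  -0.3  0.4] g 0.597
shift [414.8 105.8 -87.8] roll 0.3 (yaw now 91.0)
```

Emit:
step_arm:
  increments:
    - [[20, 8, -35], 0]
    - [[45, 16, -65], 0]
    - [[80, 25, -90], 0]
    - [[120, 33, -90], 0]
    - [[160, 42, -90], 0]

```text
time: 23.2
position: [0.5033, 0.0953, 0.3122]
orientation: [0.001, 0.701, 0.713, 0.001]
wrist_force: [0.5, -0.6, -1.3]
grip_width: 0.596
```

Emit:
step_arm:
  increments:
    - [[40, 10, 0], 0]
    - [[80, 20, 0], 0]
    - [[120, 30, 0], 0]
    - [[160, 40, 0], 0]
    - [[200, 50, 0], 0]

```text
time: 23.62
position: [0.5494, 0.2968, 0.3101]
orientation: [0.0, 0.701, 0.713, 0.0]
wrist_force: [1.6, -0.2, 1.1]
grip_width: 0.596
```

Run:
```python
from h import *
st();move(.562,.35,.305,90.7)
p=cams.get_image("side"); save(p,"s12")
```

```text
t 23.62 pos [0.5494 0.2968 0.3101] q [1.000e-04 7.009e-01 7.132e-01 3.000e-04] j [ 0.454 -0.004  1.42  -0.     1.725  0.437] F [ 1.6 -0.2  1.1] g 0.596
shift [53.  13.5  5.1] roll 0.3 (yaw now 91.0)
```

View pics/s12.png

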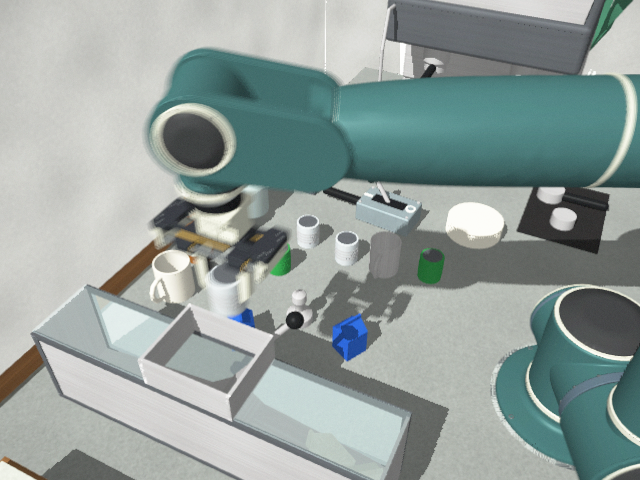

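The tin is held, and the flap leans to -x so the far side is open. I'll centre over the mouth and drop it.

Emit:
step_arm:
  increments:
    - [[30, 8, 0], 0]
    - [[53, 13, 0], 0]
    - [[53, 13, 0], 0]
    - [[53, 13, 25], 0]
    - [[53, 13, 50], 0]

```text
time: 24.08
position: [0.5619, 0.3481, 0.2605]
orientation: [0.0, 0.701, 0.713, 0.001]
wrist_force: [-0.1, -0.4, -0.6]
grip_width: 0.597
```

Emit:
step_arm:
  increments:
    - [[0, 0, 15], 0]
    - [[0, 0, 23], 0]
    - [[0, 0, 23], 0]

```text
time: 24.33
position: [0.5613, 0.3472, 0.2352]
orientation: [-0.0, 0.701, 0.713, -0.001]
wrist_force: [0.5, -0.1, -0.5]
grip_width: 0.598
```

Emit:
step_arm:
  increments:
    - [[0, 0, 0], 0]
    - [[0, 0, 0], 0]
    - [[0, 0, 0], 0]
    - [[0, 0, 0], 0]
    - [[0, 0, 0], 0]
  gripper: 80

```text
time: 24.75
position: [0.5618, 0.3478, 0.2374]
orientation: [0.0, 0.701, 0.713, 0.0]
wrist_force: [-0.1, 1.2, -0.3]
grip_width: 0.852
```

Emit:
step_arm:
  increments:
    - [[0, 0, -25], 0]
    - [[0, 0, -60], 0]
    - [[0, 0, -100], 0]
    - [[0, 0, -100], 0]

```text
time: 25.08
position: [0.5623, 0.3482, 0.3455]
orientation: [0.001, 0.701, 0.713, 0.005]
wrist_force: [0.4, 0.1, 1.0]
grip_width: 0.862
```

Run:
```python
from h import *
st()
o,im=pts(); save(im["side"],"s13")
for n in im:
  for d in cams.pinpoint(im[n],"diverter_tip"): print(np.round(d["location"],3),round(d["confidence"],2))
rectat(o,(.552,-.183),.042,.05,.08)
move(.553,-.183,.3,180)
```

```text
t 25.08 pos [0.5623 0.3482 0.3455] q [0.0013 0.701  0.7131 0.0047] j [0.516 0.075 1.282 0.    1.774 0.499] F [0.4 0.1 1. ] g 0.862
[0.461 0.24  0.238] 0.61
[0.457 0.24  0.23 ] 0.57
side 379 rect [array([ 0.551, -0.182]), array([0.054, 0.059]), np.float64(39.834)] zmax 0.071 col [173. 178. 180.]
top 570 rect [array([ 0.553, -0.182]), array([0.055, 0.055]), np.float64(25.232)] zmax 0.073 col [101. 104. 107.]
shift [-530.5  -17.6   36. ] roll -89.0 (yaw now 91.0)
```

View pics/s13.png

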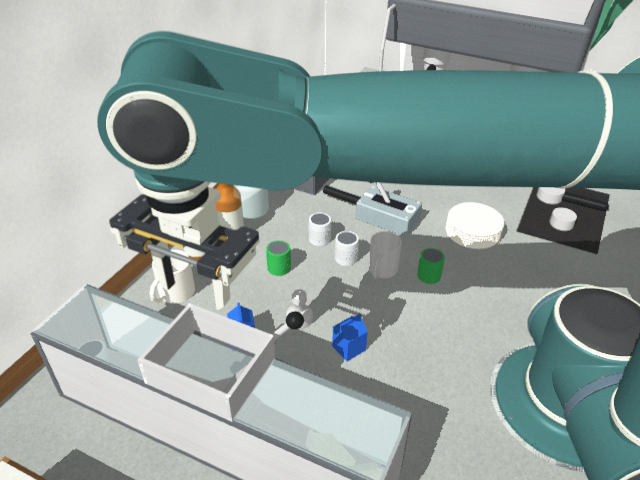

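The first tin is in the far bin (about 90,350). The tin that stood at (308,231) is now at (319,228), so it has been knocked. I'll re-measure it.

Run:
```python
from h import *
for n in ("side","top"):
  p=cams.get_image(n)
  for d in cams.pinpoint(p,"tin1"): print(n,np.round(d["location"],3),round(d["confidence"],2))
```

```text
side [ 0.637 -0.224 -0.   ] 0.88
side [ 0.552 -0.187 -0.001] 0.83
side [ 0.677 -0.079  0.002] 0.79
top [ 0.55  -0.179  0.006] 0.87
top [ 0.351 -0.214  0.001] 0.84
top [ 0.641 -0.216 -0.001] 0.62
```

Emit:
step_arm:
  increments:
    - [[-40, 4, 0], -7]
    - [[-80, 8, 0], -14]
    - [[-120, 12, 0], -21]
    - [[-160, 16, 0], -28]
    - [[-200, 20, 0], -35]

```text
time: 25.9
position: [0.5846, 0.1483, 0.3361]
orientation: [-0.0, 0.454, 0.891, -0.0]
wrist_force: [0.8, -0.5, 0.7]
grip_width: 0.86
```

```bash
python3 -c "
from h import *
st();move(.639,-.220,.3,165)"
```

```text
t 25.9 pos [0.5846 0.1483 0.3361] q [-2.00e-04  4.54e-01  8.91e-01 -2.00e-04] j [ 0.206 -0.047  1.42  -0.     1.769 -0.422] F [ 0.8 -0.5  0.7] g 0.86
shift [-330.  -172.4   36.1] roll -39.0 (yaw now 126.0)
```

Emit:
step_arm:
  increments:
    - [[-34, -18, 0], -7]
    - [[-68, -36, 0], -14]
    - [[-102, -54, 0], -21]
    - [[-136, -72, 0], -28]
    - [[-172, -90, 0], -35]

```text
time: 26.32
position: [0.6114, -0.042, 0.3363]
orientation: [-0.0, 0.17, 0.985, 0.0]
wrist_force: [1.1, 0.3, -0.2]
grip_width: 0.856
```

```bash
python3 -c "
from h import *
st();move(.639,-.220,.2,165)"
```

```text
t 26.32 pos [ 0.6114 -0.042   0.3363] q [-2.000e-04  1.705e-01  9.854e-01  0.000e+00] j [-0.11  -0.026  1.4    0.     1.768 -1.338] F [ 1.1  0.3 -0.2] g 0.856
shift [ -85.8 -158.4  136.3] roll -4.6 (yaw now 160.4)
```

Emit:
step_arm:
  increments:
    - [[-18, -33, 0], -5]
    - [[-36, -66, 20], -5]
    - [[-54, -99, 50], -5]
    - [[-70, -128, 75], -5]
    - [[-86, -158, 100], -5]

```text
time: 26.73
position: [0.6374, -0.2136, 0.2395]
orientation: [-0.0, 0.13, 0.991, 0.0]
wrist_force: [0.5, 0.3, 0.2]
grip_width: 0.863
```

Run:
```python
from h import *
st();move(.639,-.220,.1,165)
o,im=pts()
rectat(o,(.639,-.22),.042,.05,.08)
```

```text
t 26.73 pos [ 0.6374 -0.2136  0.2395] q [-2.000e-04  1.304e-01  9.915e-01  1.000e-04] j [-0.361  0.106  1.419  0.     1.617 -1.67 ] F [0.5 0.3 0.2] g 0.863
shift [ -3.3  -5.8 139.5] roll 0.0 (yaw now 165.0)
side 347 rect [array([ 0.641, -0.22 ]), array([0.057, 0.058]), np.float64(64.749)] zmax 0.071 col [152. 156. 158.]
top 0
```

Emit:
step_arm:
  increments:
    - [[-4, -6, 30], 0]
    - [[-5, -6, 65], 0]
    - [[-5, -6, 100], 0]
    - [[-5, -6, 135], 0]
    - [[-5, -6, 140], 0]

```text
time: 27.25
position: [0.6385, -0.2177, 0.0946]
orientation: [-0.004, 0.13, 0.991, 0.001]
wrist_force: [-1.4, 0.5, -2.1]
grip_width: 0.86
```

Run:
```python
from h import *
st();move(.640,-.220,.024,165)
```

```text
t 27.25 pos [ 0.6385 -0.2177  0.0946] q [-0.0039  0.1302  0.9915  0.001 ] j [-0.366  0.178  1.576  0.     1.396 -1.676] F [-1.4  0.5 -2.1] g 0.86
shift [-2.6 -1.9 70.5] roll 0.0 (yaw now 165.0)
```

Emit:
step_arm:
  increments:
    - [[-1, -1, 30], 0]
    - [[-1, -1, 60], 0]
    - [[-1, -1, 75], 0]
    - [[-1, -1, 75], 0]

```text
time: 27.58
position: [0.6405, -0.2195, 0.0238]
orientation: [-0.002, 0.13, 0.991, 0.001]
wrist_force: [-0.4, -0.3, 0.1]
grip_width: 0.856
```

Emit:
step_arm:
  increments:
    - [[0, 0, 0], 0]
    - [[0, 0, 0], 0]
    - [[0, 0, 0], 0]
    - [[0, 0, 0], 0]
    - [[0, 0, 0], 0]
  gripper: 35

```text
time: 28.0
position: [0.6424, -0.2205, 0.0279]
orientation: [0.001, 0.13, 0.991, -0.0]
wrist_force: [-1.2, -0.2, 7.2]
grip_width: 0.6
```

Emit:
step_arm:
  increments:
    - [[0, 0, -30], 0]
    - [[0, 0, -70], 0]
    - [[0, 0, -110], 0]
    - [[0, 0, -150], 0]
    - [[0, 0, -190], 0]

```text
time: 28.42
position: [0.6413, -0.2201, 0.2188]
orientation: [0.0, 0.13, 0.991, -0.0]
wrist_force: [-0.5, -0.4, -1.2]
grip_width: 0.595
```

```bash
python3 -c "
from h import *
st();move(.562,.35,.315,90.7)"
```

```text
t 28.42 pos [ 0.6413 -0.2201  0.2188] q [ 3.000e-04  1.304e-01  9.915e-01 -1.000e-04] j [-0.368  0.122  1.435  0.     1.584 -1.678] F [-0.5 -0.4 -1.2] g 0.595
shift [223.9 530.3 -96.3] roll 74.3 (yaw now 165.0)
```

Emit:
step_arm:
  increments:
    - [[9, 22, -30], 7]
    - [[20, 48, -60], 14]
    - [[34, 81, -92], 21]
    - [[50, 119, -96], 28]
    - [[66, 157, -96], 35]

```text
time: 28.83
position: [0.6191, -0.0556, 0.3158]
orientation: [0.002, 0.425, 0.905, 0.001]
wrist_force: [1.0, 0.1, 0.7]
grip_width: 0.597
```

```bash
python3 -c "
from h import *
st();move(.562,.35,.315,90.7)"
```

```text
t 28.83 pos [ 0.6191 -0.0556  0.3158] q [2.200e-03 4.250e-01 9.052e-01 7.000e-04] j [-0.131 -0.012  1.419 -0.     1.73  -0.823] F [1.  0.1 0.7] g 0.597
shift [3.485e+02 2.151e+02 3.000e-01] roll 39.0 (yaw now 129.7)
```

Emit:
step_arm:
  increments:
    - [[34, 21, 0], 7]
    - [[68, 42, 0], 14]
    - [[102, 63, 0], 21]
    - [[136, 84, 0], 28]
    - [[170, 105, 0], 35]

```text
time: 29.25
position: [0.5897, 0.1398, 0.3129]
orientation: [0.0, 0.672, 0.741, 0.0]
wrist_force: [1.0, -0.4, -0.7]
grip_width: 0.6
```

```bash
python3 -c "
from h import *
st();move(.562,.35,.310,90.7)"
```

```text
t 29.25 pos [0.5897 0.1398 0.3129] q [3.000e-04 6.718e-01 7.408e-01 4.000e-04] j [ 0.191 -0.044  1.455  0.     1.73   0.093] F [ 1.  -0.4 -0.7] g 0.6
shift [211.9  -7.1   2.9] roll 4.9 (yaw now 95.6)
```

Emit:
step_arm:
  increments:
    - [[40, -1, 0], 3]
    - [[80, -3, 0], 5]
    - [[120, -4, 0], 5]
    - [[160, -6, 0], 5]
    - [[200, -7, 0], 5]

```text
time: 29.67
position: [0.562, 0.3381, 0.3129]
orientation: [0.0, 0.701, 0.713, 0.0]
wrist_force: [1.1, -0.5, -0.4]
grip_width: 0.599
```

Run:
```python
from h import *
st();move(.562,.35,.237,90.7)
p=cams.get_image("side"); save(p,"s14")
```

```text
t 29.67 pos [0.562  0.3381 0.3129] q [1.000e-04 7.013e-01 7.128e-01 5.000e-04] j [ 0.503  0.065  1.345 -0.     1.731  0.486] F [ 1.1 -0.5 -0.4] g 0.599
shift [11.8  0.1 75.9] roll 0.2 (yaw now 90.9)
```

View pics/s14.png

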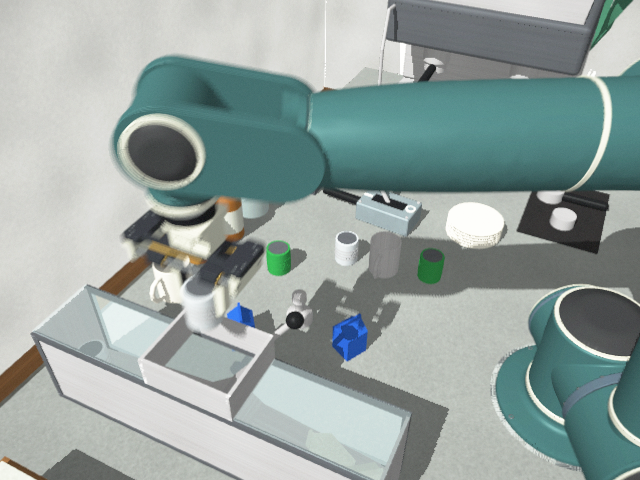

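Emit:
step_arm:
  increments:
    - [[11, 0, 0], 0]
    - [[11, 0, 25], 0]
    - [[11, 0, 50], 0]
    - [[11, 0, 74], 0]
    - [[11, 0, 74], 0]

```text
time: 30.13
position: [0.5618, 0.3461, 0.2333]
orientation: [-0.001, 0.702, 0.713, -0.003]
wrist_force: [0.2, -0.3, -0.6]
grip_width: 0.596
```

Emit:
step_arm:
  increments:
    - [[0, 0, 0], 0]
    - [[0, 0, 0], 0]
    - [[0, 0, 0], 0]
    - [[0, 0, 0], 0]
    - [[0, 0, 0], 0]
  gripper: 80

```text
time: 30.55
position: [0.563, 0.3473, 0.2394]
orientation: [0.0, 0.701, 0.713, 0.001]
wrist_force: [-0.4, 0.3, -0.5]
grip_width: 0.857
```

Emit:
step_arm:
  increments:
    - [[0, 0, -25], 0]
    - [[0, 0, -60], 0]
    - [[0, 0, -100], 0]
    - [[0, 0, -100], 0]

```text
time: 30.88
position: [0.5634, 0.3477, 0.3473]
orientation: [0.001, 0.701, 0.713, 0.005]
wrist_force: [-0.4, -1.0, 1.0]
grip_width: 0.862
```

Run:
```python
from h import *
st()
o,im=pts(); save(im["side"],"s15")
for n in im:
  for d in cams.pinpoint(im[n],"diverter_tip"): print(np.round(d["location"],3),round(d["confidence"],2))
rectat(o,(.552,-.183),.042,.05,.08)
move(.553,-.183,.3,90)
```

```text
t 30.88 pos [0.5634 0.3477 0.3473] q [0.0014 0.7013 0.7129 0.0049] j [0.514 0.077 1.278 0.    1.777 0.498] F [-0.4 -1.   1. ] g 0.862
[0.461 0.238 0.238] 0.9
[0.458 0.241 0.232] 0.78
[ 0.458 -0.191  0.001] 0.47
side 382 rect [array([ 0.552, -0.183]), array([0.058, 0.056]), np.float64(89.879)] zmax 0.071 col [174. 179. 181.]
top 565 rect [array([ 0.553, -0.182]), array([0.054, 0.055]), np.float64(46.455)] zmax 0.073 col [101. 104. 107.]
shift [-530.   -18.2   37.6] roll 0.9 (yaw now 90.9)
```

View pics/s15.png

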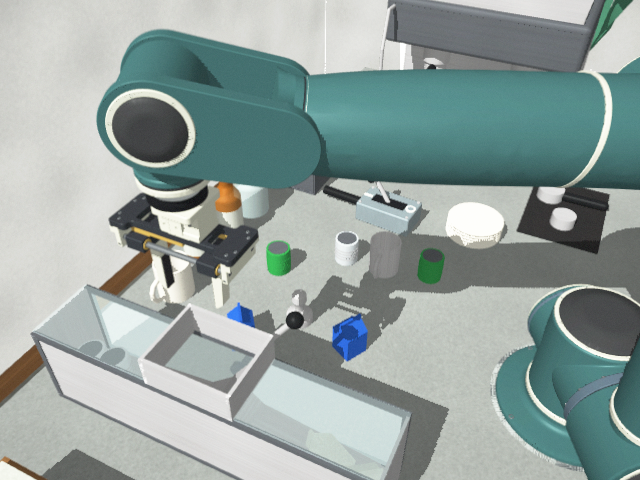

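Emit:
step_arm:
  increments:
    - [[-40, -1, 0], -7]
    - [[-80, -3, 0], -14]
    - [[-120, -4, 0], -21]
    - [[-160, -5, 0], -28]
    - [[-200, -7, 0], -35]

```text
time: 31.5
position: [0.5584, 0.147, 0.3366]
orientation: [-0.001, 0.454, 0.891, -0.001]
wrist_force: [0.8, 0.0, 0.1]
grip_width: 0.861
```

```bash
python3 -c "
from h import *
st();move(.553,-.183,.3,150)"
```

```text
t 31.5 pos [0.5584 0.147  0.3366] q [-7.000e-04  4.538e-01  8.911e-01 -6.000e-04] j [ 0.213 -0.102  1.471 -0.     1.774 -0.416] F [0.8 0.  0.1] g 0.861
shift [-263.7 -198.4   36.8] roll -24.0 (yaw now 126.0)
```

Emit:
step_arm:
  increments:
    - [[-32, -24, 0], -7]
    - [[-64, -48, 0], -14]
    - [[-96, -72, 0], -21]
    - [[-128, -96, 0], -24]
    - [[-160, -120, 0], -24]

```text
time: 31.92
position: [0.5541, -0.0516, 0.3369]
orientation: [-0.001, 0.259, 0.966, -0.0]
wrist_force: [0.7, -0.1, -0.5]
grip_width: 0.861
```

```bash
python3 -c "
from h import *
st();move(.553,-.183,.2,150)"
```

```text
t 31.92 pos [ 0.5541 -0.0516  0.3369] q [-8.000e-04  2.590e-01  9.659e-01 -1.000e-04] j [-0.139 -0.147  1.513  0.     1.778 -1.185] F [ 0.7 -0.1 -0.5] g 0.861
shift [ -65.  -114.2  136.8] roll -0.0 (yaw now 150.0)
```

Emit:
step_arm:
  increments:
    - [[-18, -31, 0], 0]
    - [[-36, -62, 20], 0]
    - [[-54, -93, 50], 0]
    - [[-65, -114, 85], 0]
    - [[-65, -114, 120], 0]

```text
time: 32.33
position: [0.5527, -0.1845, 0.2164]
orientation: [0.0, 0.263, 0.965, -0.0]
wrist_force: [0.8, 0.1, 0.5]
grip_width: 0.863
```

Run:
```python
from h import *
st();move(.553,-.183,.1,150)
p=cams.get_image("side")
for d in cams.pinpoint(p,"tin1"): print(np.round(d["location"],3),round(d["confidence"],2))
```

```text
t 32.33 pos [ 0.5527 -0.1845  0.2164] q [ 1.000e-04  2.631e-01  9.648e-01 -4.000e-04] j [-3.660e-01 -8.500e-02  1.648e+00 -1.000e-03  1.578e+00 -1.404e+00] F [0.8 0.1 0.5] g 0.863
shift [  0.6   1.6 116.4] roll -0.5 (yaw now 149.5)
[ 0.352 -0.212 -0.001] 0.81
[ 0.678 -0.08  -0.001] 0.72
[ 0.551 -0.188 -0.001] 0.63
```

Emit:
step_arm:
  increments:
    - [[0, 1, 35], 0]
    - [[0, 1, 70], 0]
    - [[0, 1, 105], 0]
    - [[0, 1, 140], 0]
    - [[0, 1, 170], 0]

```text
time: 32.85
position: [0.5542, -0.1793, 0.0478]
orientation: [0.0, 0.261, 0.965, 0.0]
wrist_force: [-0.1, 0.7, 0.6]
grip_width: 0.864
```

```bash
python3 -c "
from h import *
st();move(.553,-.183,.024,150)"
```

```text
t 32.85 pos [ 0.5542 -0.1793  0.0478] q [1.000e-04 2.612e-01 9.653e-01 1.000e-04] j [-0.357  0.015  1.831  0.     1.295 -1.399] F [-0.1  0.7  0.6] g 0.864
shift [-0.8 -3.8 23.8] roll -0.3 (yaw now 149.7)
```

Emit:
step_arm:
  increments:
    - [[-1, -3, 12], 0]
    - [[-1, -3, 24], 0]
    - [[-1, -3, 24], 0]

```text
time: 33.1
position: [0.5533, -0.183, 0.0237]
orientation: [-0.001, 0.262, 0.965, 0.0]
wrist_force: [0.1, 1.1, -0.6]
grip_width: 0.861
```

Emit:
step_arm:
  increments:
    - [[0, 0, 0], 0]
    - [[0, 0, 0], 0]
    - [[0, 0, 0], 0]
    - [[0, 0, 0], 0]
    - [[0, 0, 0], 0]
  gripper: 35

```text
time: 33.52
position: [0.5537, -0.1835, 0.0253]
orientation: [0.001, 0.262, 0.965, -0.0]
wrist_force: [-1.5, 0.7, 6.5]
grip_width: 0.601
```

Emit:
step_arm:
  increments:
    - [[0, 0, -30], 0]
    - [[0, 0, -70], 0]
    - [[0, 0, -110], 0]
    - [[0, 0, -150], 0]
    - [[0, 0, -190], 0]

```text
time: 33.93
position: [0.5528, -0.1831, 0.2164]
orientation: [0.0, 0.262, 0.965, -0.0]
wrist_force: [0.7, 0.0, -1.0]
grip_width: 0.597
```

```bash
python3 -c "
from h import *
st();move(.562,.35,.315,90.7)"
```

```text
t 33.93 pos [ 0.5528 -0.1831  0.2164] q [ 2.000e-04  2.617e-01  9.651e-01 -0.000e+00] j [-0.364 -0.085  1.649  0.     1.578 -1.405] F [ 0.7  0.  -1. ] g 0.597
shift [261.4 464.8 -98.6] roll 59.0 (yaw now 149.7)
```

Emit:
step_arm:
  increments:
    - [[10, 18, -35], 7]
    - [[22, 40, -65], 14]
    - [[40, 70, -95], 21]
    - [[58, 104, -98], 28]
    - [[77, 137, -98], 35]

```text
time: 34.35
position: [0.5562, -0.028, 0.3152]
orientation: [0.002, 0.537, 0.844, 0.001]
wrist_force: [1.3, -0.2, -0.6]
grip_width: 0.597
```

```bash
python3 -c "
from h import *
st();move(.562,.35,.315,90.7)"
```

```text
t 34.35 pos [ 0.5562 -0.028   0.3152] q [0.0018 0.5369 0.8437 0.0009] j [-0.096 -0.153  1.552  0.     1.738 -0.534] F [ 1.3 -0.2 -0.6] g 0.597
shift [3.400e+02 1.653e+02 1.000e-01] roll 24.4 (yaw now 115.1)
```

Emit:
step_arm:
  increments:
    - [[36, 17, 0], 7]
    - [[72, 35, 0], 14]
    - [[108, 52, 0], 21]
    - [[144, 70, 0], 24]
    - [[180, 87, 0], 24]

```text
time: 34.77
position: [0.5568, 0.1702, 0.3125]
orientation: [0.0, 0.7, 0.714, 0.0]
wrist_force: [0.6, 0.1, -0.5]
grip_width: 0.598
```

```bash
python3 -c "
from h import *
st();move(.562,.348,.312,90.7)"
```

```text
t 34.77 pos [0.5568 0.1702 0.3125] q [2.000e-04 7.001e-01 7.140e-01 3.000e-04] j [ 0.253 -0.096  1.504 -0.     1.732  0.233] F [ 0.6  0.1 -0.5] g 0.598
shift [177.7   8.7   0.6] roll 0.4 (yaw now 91.1)
```

Emit:
step_arm:
  increments:
    - [[41, 2, 0], 0]
    - [[82, 4, 0], 0]
    - [[123, 6, 0], 0]
    - [[160, 8, 0], 0]
    - [[178, 8, 0], 0]

```text
time: 35.18
position: [0.5601, 0.3501, 0.3116]
orientation: [-0.0, 0.697, 0.717, -0.0]
wrist_force: [0.1, -0.1, -1.2]
grip_width: 0.598
```

Run:
```python
from h import *
st();move(.562,.35,.237,90.7)
p=cams.get_image("side"); save(p,"s16")
```

```text
t 35.18 pos [0.5601 0.3501 0.3116] q [-4.000e-04  6.973e-01  7.168e-01 -2.000e-04] j [5.200e-01 7.600e-02 1.336e+00 1.000e-03 1.731e+00 4.920e-01] F [ 0.1 -0.1 -1.2] g 0.598
shift [-0.2  1.9 74.6] roll 0.9 (yaw now 91.6)
```

View pics/s16.png

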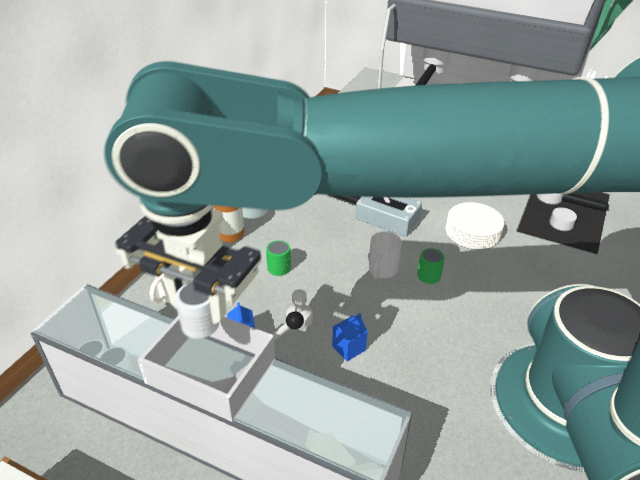

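Emit:
step_arm:
  increments:
    - [[0, 1, 25], 0]
    - [[0, 1, 50], 0]
    - [[0, 1, 73], 0]
    - [[0, 1, 73], 0]

```text
time: 35.57
position: [0.5607, 0.3454, 0.2342]
orientation: [-0.001, 0.698, 0.716, -0.003]
wrist_force: [-1.0, 0.4, -1.2]
grip_width: 0.595
```

Emit:
step_arm:
  increments:
    - [[0, 0, 0], 0]
    - [[0, 0, 0], 0]
    - [[0, 0, 0], 0]
    - [[0, 0, 0], 0]
    - [[0, 0, 0], 0]
  gripper: 80

```text
time: 35.98
position: [0.562, 0.3465, 0.2403]
orientation: [0.0, 0.698, 0.716, 0.001]
wrist_force: [-0.6, -0.4, 0.7]
grip_width: 0.857
```

Emit:
step_arm:
  increments:
    - [[0, 0, -25], 0]
    - [[0, 0, -60], 0]
    - [[0, 0, -100], 0]
    - [[0, 0, -100], 0]

```text
time: 36.32
position: [0.5624, 0.3468, 0.3482]
orientation: [0.001, 0.698, 0.716, 0.005]
wrist_force: [-0.2, -1.0, 1.2]
grip_width: 0.857
```

Emit:
step_arm:
  increments:
    - [[-40, 0, 0], 0]
    - [[-80, 0, 0], 0]
    - [[-120, 0, 0], 0]
    - [[-160, 0, 0], 0]
    - [[-200, 0, 0], 0]

```text
time: 36.73
position: [0.5665, 0.1449, 0.3396]
orientation: [0.0, 0.698, 0.716, 0.0]
wrist_force: [0.1, -0.3, 0.3]
grip_width: 0.856
```

Emit:
step_arm:
  increments:
    - [[-40, 0, 0], 0]
    - [[-80, 0, 0], 0]
    - [[-120, 0, 0], 0]
    - [[-120, 0, 0], 0]
    - [[-120, 0, 0], 0]

```text
time: 37.15
position: [0.5699, 0.0248, 0.3396]
orientation: [0.0, 0.699, 0.715, 0.0]
wrist_force: [-0.4, -0.0, -0.0]
grip_width: 0.861
```

Run:
```python
from h import *
st()
o,im=pts(); save(im["side"],"s17"); save(im["top"],"t17")
for n in im:
  for t in ("trip_tip","diverter_tip","pitcher","tamper"):
    for d in cams.pinpoint(im[n],t)[:1]: print(n,t,np.round(d["location"],3),round(d["confidence"],2))
```

```text
t 37.15 pos [0.5699 0.0248 0.3396] q [3.000e-04 6.993e-01 7.149e-01 3.000e-04] j [-1.000e-03 -1.180e-01  1.482e+00  0.000e+00  1.777e+00 -2.300e-02] F [-0.4 -0.  -0. ] g 0.861
side trip_tip [ 0.568 -0.382  0.122] 0.77
side diverter_tip [0.462 0.239 0.237] 0.67
side pitcher [ 0.456 -0.192 -0.002] 0.58
side tamper [ 0.558  0.043 -0.002] 0.69
top trip_tip [ 0.563 -0.381  0.122] 0.66
top diverter_tip [0.46  0.24  0.234] 0.74
top pitcher [ 0.456 -0.194 -0.002] 0.85
```

View pics/s17.png

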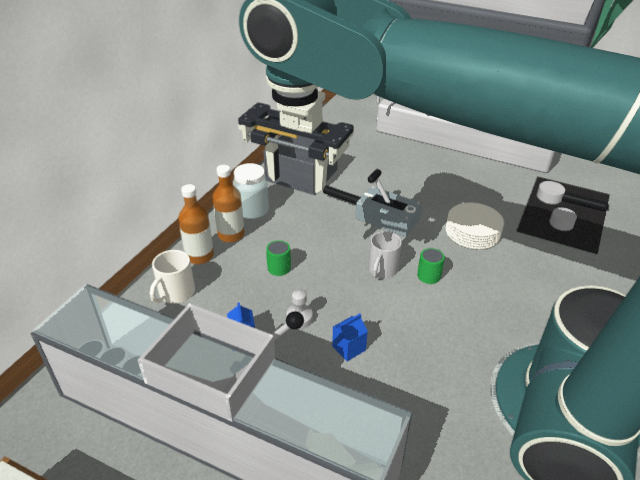

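View pics/t17.png

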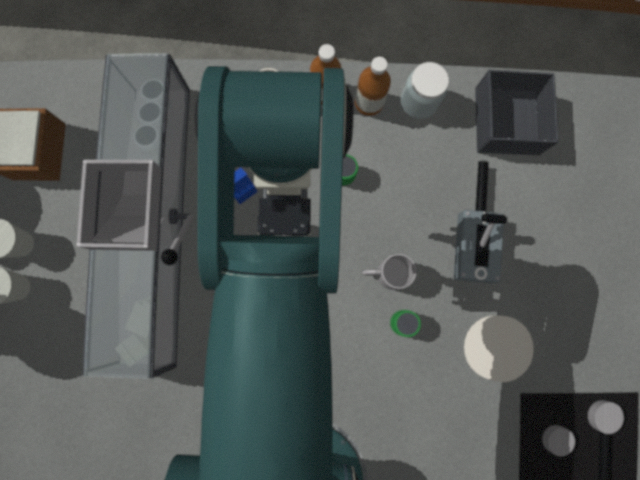

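The far bin holds three tins (top view 152,90; 150,112; 146,135). The near bin holds two cartons (about 138,318 and 132,347). No real empties are left on the counter, the trip is ON, and the pitcher and tamper are standing.

```bash
python3 -c "
from h import *
print(robot.hand_in()); st()"
```

```text
the job is handed in; nothing more can be done
None
the job is handed in; nothing more can be done
```

The job is done and handed in after about 37 s of the 210 s allowed.

- **Trip lever:** I pushed it to its OFF stop (grip at x ≈ 0.472, about 17 N at the stop), then threw it to its ON stop (about 34 N). It was still on at the last check, with the tip at x ≈ 0.563–0.568.
- **Cartons:** with the diverter thrown to its +x stop, I dropped both white cartons in. The last pictures show both in the near bin.
- **Tins:** I then threw the diverter to its -x stop and dropped the three bare tins in. The last pictures show all three in the far bin. One of them had been knocked about 3 cm aside during the run, so I found it again before picking it up.
- **Left alone:** the final readings put the pitcher and tamper within about 5 mm of where they started, both standing. I did not touch the green or blue look-alikes.

No check failed. Three final readings are weaker than the rest:
- The two cameras differed by about 5 mm on the trip tip.
- In the final top view the arm hid the tamper.
- The blue carton at the chute was partly hidden in both final views.

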